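# Load the sample shaker, plug on its timer and free its transport lock

## Robot

A 6-joint arm with a two-finger parallel gripper is mounted at the origin on a cart in front of the work surface, level with it; the furniture and walls round the work are solid. World frame = base frame: x ahead of the robot, y to its left, z up, the work surface at z = 0. Lengths are in m, angles in rad, forces in N, time in s.
With the tool pointing down it reaches from about 0.35 to 0.85 m from the base axis. Payload 8.1 kg.
Tool frame: the origin (TCP) lies midway between the tips of the shut fingers; the grasp point (between the pads) lies 19 mm behind it (robot.tcp_to_grasp is the distance from the TCP to the grasp point, in m); x points along the fingers, y is the direction in which the jaws open and shut, and the axes are right-handed (so a half turn about x gives the same grasp; the last joint's range is limited). The gripper opens to 93 mm and grips with 3 to 60 N. Pads are 15 mm wide; open, the fingers measure 128 mm over their backs; the gripper's body (75 mm by 188 mm) begins 65 mm behind the grasp point.
Start: joints at [-1.358, 0.13, 1.488, -0, 1.523, -0.085], TCP at [0.176, -0.574, 0.219] pointing down, gripper open.
Joint ranges: [-2.96, 2.96], [-0.89, 2.26], [0.02, 2.5], [-1.34, 4.48], [0, 2.73], [-2.66, 2.66]. Speed limits (rad/s): [2.39, 2.39, 2.79, 3.14, 3.14, 3.14].

## Interface

Orientations are given as a rotation vector (axis times angle).
In Python, from plant import robot gives the robot as it stands.
- The arm moves only by the tool play_rows, never from a script. Its argument "plan" is a list of rows, each an object with "slide": the shift along the world's x, y, z as a fraction of full scale, a list of three; "roll": the turn about the world's z as a fraction of full scale; "fingers": the gripper command: -1 is shut, 1 is fully open, values between are in proportion. A call has 1 to 20 rows; each row shifts and turns the commanded pose from where the row before left it; what a row does not reach is not made up. Full scale, the value 1, is 30 mm for a shift and 8 degrees for a turn. A row lasts 1/8 s, in which the tool goes at most 62.5 mm and 10.7 degrees, less where a joint would pass 70% of its speed; a pose out of reach is approached as far as the arm can. A call with a number of a shift or a turn outside -1 to 1 is refused whole. A call with a gripper value outside its range is refused whole. The fingers move at their own pace and stop on an object; "squeeze" is the grip in N (left out, the last holds). Time passes only in rows, so rows that do not move let the fingers close. It gives the time, the measured TCP pose, the force and the opening at its end, in the units of the state.
- robot.read_state(): the state, without advancing time (a new reading comes with each control period).
- robot.read_camera(name): name is "side" or "top" or "wrist"; returns the picture (384x512x3 uint8, red, green, blue); there is no depth.
- robot.get_calibration(name): a dict with "fx", "fy", "cx", "cy" (pixels), "R" (3x3) and "t" (3): a world point X has camera coordinates R X + t; the wrist camera has in their place "T_tool_cam" (4x4, takes a point from camera to tool coordinates, whose origin is the TCP and whose axes are the tool frame's). Camera axes: x right, y down, z forward; pixel columns grow to the right and rows downward; lengths in m; the calibration is good to about 2 mm. The wrist camera is an equidistant fisheye: a pixel r from the principal point sees the ray r / f radians off the axis. A picture is of the moment at which its call begins: read the wrist's pose just before it. get_calibration takes no time and is no camera call.
- robot.close_job(): hands the job in, once; it reports no verdict.
Trained networks look in the newest picture that a camera, given by its name, has taken for a name from the list of things; names that differ only in an ending like _2 or _b are one class to them, and where a whole thing is asked for, a point or a joint stands for the part that bears it (a point fixed in the world has none). Each returns a list of dicts, best first, with "p" (0 to 1); they miss things now and then, are a little off and sometimes report something else, mostly with a low value. They report only what shows in the picture. A call takes as long as a camera call. They do not tell look-alikes from the thing itself.
- robot.boxes_of(camera, target): "extent" ([centre column, centre row, width, height] in pixels, round what is visible of it).
- robot.regions_of(camera, target): "region" (384x512 bool, what is visible of it) and "extent" ([centre column, centre row, width, height] in pixels, round what is visible of it).
- robot.mark_of(camera, target): "point" ([column, row] in pixels: a listed point, or the origin of a listed thing).
The state is a dict: "t": time; "q": joint angles; "dq": joint speeds; "joint_torque": joint torques, N m; "tool_pos": TCP position; "orientation": TCP orientation; "force": force on the tool from outside, world axes, zero at the start; "wrist_torque": the same for the moment, N m; "opening": finger opening in m.
Only numpy, scipy, OpenCV 4.12 (cv2) and the standard library are available. Lean on these libraries where they do the work, as an engineer would, in place of code of your own. Each camera call takes 0.05 s, during which the arm holds its last target.

## Task

Get the sample shaker ready to run: lock every sample canister that stands on the bench into a bayonet socket of its own on the shaker deck (lugs in through the notches, push down against the spring, quarter turn clockwise, let it rise and seat), and seat the white timer unit flat on its two brass pegs. When all that is done, slide the orange transport-lock knob along its curved guide, round the bend and fully home to the far end by the green mark. Let go of everything and leave the other things on the bench where they are.

Things in the scene. Friction and masses are not known exactly. Their poses are not given: they have to be found in the camera images.
- can_a (a point): sample canister: loose upright steel canister 60 mm across and high, 0.2 kg; on top a blue grip bar 44 long, 14 thick, 28 mm high. Origin at its centre, 44 mm above the foot; bar spans 16 to 44 mm above it. z up, x along the bar. Two brass lugs (10 mm wide, 2 to 8 mm above the foot, out to 37 mm from the axis) point along +x and -x, under the bar's ends. One canister may be absent
- can_b (a point): sample canister like can_a, same origin and axes
- can_c (a point): sample canister like can_a, same origin and axes
- socket_1: bayonet socket fixed on the deck: dark steel collar 92 mm across, 21 mm high, hole 64 mm. Origin on its axis at its floor (deck level), z up. y axis through the two entry notches (16 mm wide, each between two white dots), x axis through the two locked positions (green marks). Lugs enter along y, either way round; unlocked, a canister rests on the spring plate, foot 14 mm above the floor
- socket_2: as socket_1. The spring plate pushes the foot up: 5 N at 14 mm above the floor, 12 N at the floor. With the foot under 2.5 mm above the floor the lugs can turn CLOCKWISE seen from above by 90 degrees (stop 3 degrees beyond; the other way is blocked); let go there, the spring lifts the lugs into pockets
- socket_3: as socket_1. Locked and seated, a canister's foot is 7 mm above the floor (its origin 51 mm above the socket's origin) and its x axis lies along the socket's x axis, either way round
- deck: sample shaker, fixed: grey deck 290 x 336 mm, top 30 mm above the bench. Origin on the bench; x away from the robot, y along the row of sockets (107 mm apart, at x = 68 mm). In this frame the guide slot's centre line (mm) runs straight at x -50 from y 95 to -35, then a quarter circle of radius 45 about (-95, -35) to (-95, -80), then straight along y -80 to x -132
- lock_knob (a point): transport-lock knob, loose but held down in the guide: orange cylinder 24 mm across, 30 mm high, on a puck that slides on the deck with 2 mm of play. Origin on its axis at the cylinder's middle, 30 mm above the deck (cylinder 15 to 45 mm above it)
- timer (a point): plug-on timer unit, loose: grey foot plate 44 (x) x 100 (y) mm and 10 mm thick, with a white box 40 (x) x 56 (y) mm on its middle, total height 46 mm. Origin at the centre, 23 mm above its underside; z up. Two 12 mm holes go through the foot plate at y = +38 and -38 mm. 0.22 kg
- timer_seat (a point): point on the deck half-way between the two brass alignment pegs (8 mm thick, 14 mm high, round-topped, 38 mm to either side of it along the deck's y axis). The timer seats here, its holes over the pegs, either way round, foot flat on the deck
- guide_start (a point): parked end (orange mark) of the guide's centre line, at deck height; the guide is a slot 19 mm wide between aluminium lips whose tops are 12.5 mm above the deck
- guide_end (a point): where the knob's axis stands, at deck height, when it is fully home at the run end (green mark); the slot goes about 2 mm farther
- nail_brush_1: bystander: turquoise nail brush, 30 x 85 x 55 mm, origin under its centre
- grey_tin: bystander: round grey sample tin, 69 mm across, 42 mm high, origin under its centre
Things that resemble listed ones, but are neither listed nor needed, are in the scene too. Leave any purple look-alike of the part that bears timer alone.

How it is judged:
By the outcome, as a careful person would: the job done as asked, in the order asked, and still so for the second after the job is handed in, with the robot touching nothing.
Of canister_a, canister_b, canister_c only 2 to 3 are there at a start; the rules pass over those that are not, and their reading is None.
At some moment in a run one of canister_a, canister_b, canister_c, timer_unit may be knocked a few centimetres aside while the robot is not near it.
It also fails if it takes over 208 s, if anything falls off the work surface, if the arm or the gripper's body presses on something with over 40 N, if the wrist force passes 120 N, or if a joint passes its speed limit or range.

## Working session

There is one attempt and no reset: what is moved stays moved. The work goes in short steps, Python scripts to look and compute and a tool call to move; the robot and the scene stay as the last step left them, time stands still between calls to the robot, and variables do not carry over. Pictures are saved under pics/ and viewed, and the job is handed in when it is done.

Besides the shell and the picture viewer there is one more tool, called after "Call:" as name([rows], argument=value, ...), one row to a line, values as JSON. play_rows: Moves the arm, as the interface text tells. Its arguments: {"type":"object","properties":{"plan":{"type":"array","items":{"type":"object","properties":{"slide":{"type":"array","items":{"type":"number","minimum":-1,"maximum":1}},"roll":{"type":"number","minimum":-1,"maximum":1},"fingers":{"type":"number"}}}},"squeeze":{"type":"number"}},"required":["plan"]}

```bash
ls; mkdir -p pics
cat > h.py <<'E'
import numpy as np, cv2
from plant import robot
from scipy.spatial.transform import Rotation as Ro
def save(name,im,s=None):
    im=cv2.cvtColor(im,cv2.COLOR_RGB2BGR)
    if s: im=cv2.resize(im,None,fx=s,fy=s,interpolation=cv2.INTER_CUBIC)
    cv2.imwrite('pics/'+name+'.png',im)
def proj(c,X):
    k=robot.get_calibration(c); p=np.array(k['R'])@np.array(X)+np.array(k['t']); return np.array([k['fx']*p[0]/p[2]+k['cx'],k['fy']*p[1]/p[2]+k['cy']])
def unproj(c,uv,z):
    k=robot.get_calibration(c); R=np.array(k['R']);t=np.array(k['t'])
    d=R.T@np.array([(uv[0]-k['cx'])/k['fx'],(uv[1]-k['cy'])/k['fy'],1]); o=-R.T@t
    return o+d*(z-o[2])/d[2]
def wray(uv,st):
    k=robot.get_calibration('wrist'); T=np.array(k['T_tool_cam'])
    a=np.array([(uv[0]-k['cx'])/k['fx'],(uv[1]-k['cy'])/k['fy']]); th=np.linalg.norm(a)
    d=np.array([*(a/max(th,1e-9)*np.sin(th)),np.cos(th)])
    Rw=Ro.from_rotvec(st['orientation']).as_matrix()
    return Rw@T[:3,3]+np.array(st['tool_pos']), Rw@T[:3,:3]@d
def wunproj(uv,z,st):
    o,d=wray(uv,st); return o+d*(z-o[2])/d[2]
def wproj(X,st):
    k=robot.get_calibration('wrist'); T=np.array(k['T_tool_cam'])
    Rw=Ro.from_rotvec(st['orientation']).as_matrix()
    p=T[:3,:3].T@(Rw.T@(np.array(X)-np.array(st['tool_pos']))-T[:3,3])
    r=np.hypot(p[0],p[1]);th=np.arctan2(r,p[2])
    return np.array([k['fx']*th*p[0]/r+k['cx'],k['fy']*th*p[1]/r+k['cy']])
E
python3 - <<'E'
from h import *
np.set_printoptions(precision=4,suppress=True)
s=robot.read_state(); print(s); print(robot.tcp_to_grasp)
for c in ['side','top','wrist']:
    save(c+'0',robot.read_camera(c),1.5); print(c,robot.get_calibration(c))
for n in ['can_a','socket_1','deck','lock_knob','timer','timer_seat','guide_start','guide_end','nail_brush_1','grey_tin']:
    for c in ['top','side']:
        print(n,c,[(np.round(d['point'],1).tolist(),round(d['p'],2)) for d in robot.mark_of(c,n)])
E
```

```text
pics
{'t': 0.0, 'q': array([-1.3584,  0.1312,  1.4893,  0.    ,  1.523 , -0.0854]), 'dq': array([-0.0016,  0.0003,  0.0006, -0.0008,  0.0006,  0.0004]), 'joint_torque': array([ -0.0006, -55.9825, -49.1772,   0.077 ,   0.0347,  -0.0002]), 'tool_pos': array([ 0.1759, -0.573 ,  0.2176]), 'orientation': array([ 2.0619,  0.3112, -2.0621]), 'force': array([ 0.3157,  0.8467, -0.2948]), 'wrist_torque': array([0.0434, 0.0024, 0.0253]), 'opening': 0.09252716035254359}
0.0188
side {'fx': 484.98443330678316, 'fy': 484.98443330678316, 'cx': 256.0209889894638, 'cy': 191.9354045493894, 'R': array([[-0.4031, -0.9151,  0.013 ],
       [-0.7498,  0.3221, -0.578 ],
       [ 0.5247, -0.2427, -0.816 ]]), 't': array([0.2026, 0.4378, 1.3535])}
top {'fx': 373.3838171306779, 'fy': 373.3838171306779, 'cx': 252.51853568773362, 'cy': 195.42220280396452, 'R': array([[-0.0191, -0.9998,  0.001 ],
       [-0.9974,  0.019 , -0.0692],
       [ 0.0692, -0.0023, -0.9976]]), 't': array([0.0223, 0.5363, 1.4327])}
wrist {'fx': 297.3186396354542, 'fy': 297.3186396354542, 'cx': 258.02156594712164, 'cy': 188.45901126523248, 
[... 509 characters left out ...]
), ([270.8, 161.9], 0.61), ([231.1, 215.6], 0.32)]
deck top [([256.2, 181.8], 0.94)]
deck side [([246.0, 188.6], 0.96)]
lock_knob top [([233.4, 189.6], 0.61)]
lock_knob side [([157.7, 218.8], 0.68), ([224.2, 196.6], 0.46)]
timer top [([381.1, 231.0], 0.91), ([333.4, 181.1], 0.5)]
timer side []
timer_seat top [([234.4, 210.5], 0.6)]
timer_seat side [([233.4, 217.7], 0.97)]
guide_start top [([230.8, 192.5], 0.61)]
guide_start side [([223.0, 207.3], 0.83)]
guide_end top [([273.0, 216.9], 0.96), ([234.0, 210.5], 0.7), ([169.9, 214.6], 0.42)]
guide_end side []
nail_brush_1 top [([143.1, 209.0], 0.53)]
nail_brush_1 side [([124.8, 260.2], 0.59)]
grey_tin top [([372.9, 180.1], 0.7)]
grey_tin side []
```

View pics/top0.png

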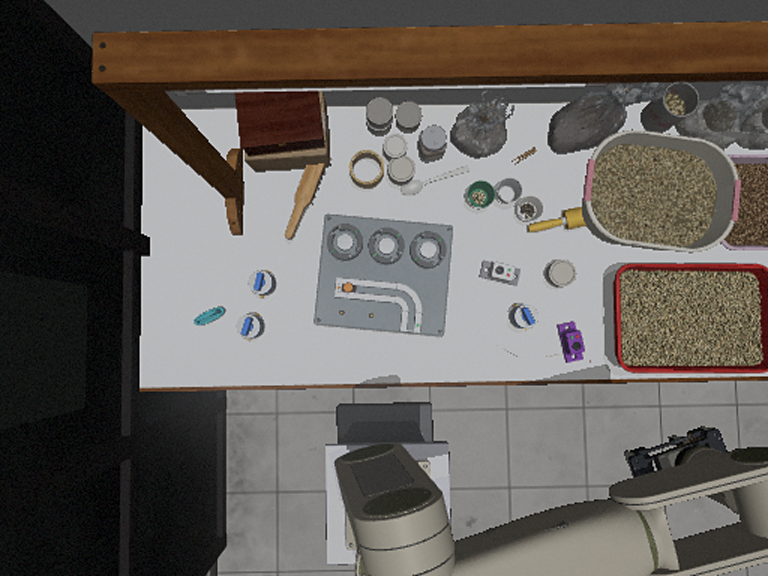

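View pics/side0.png

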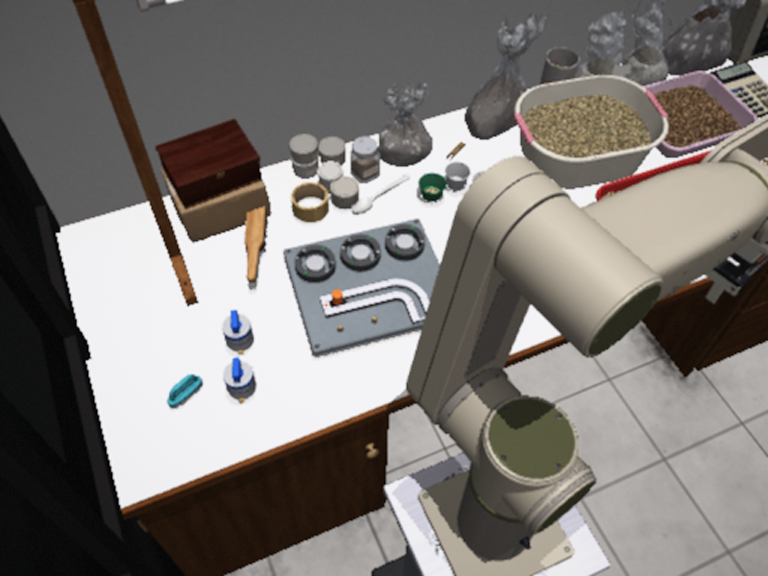

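View pics/wrist0.png

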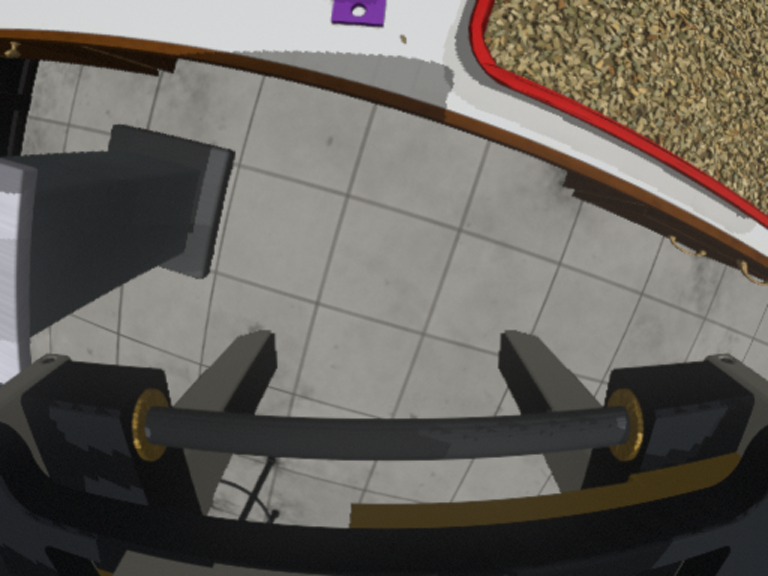

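Run:
```python
from h import *
im=robot.read_camera('top'); save('topz',im[130:270,110:430],2.45)
im=robot.read_camera('side'); save('sidez',im[100:310,60:360],2.6)
```

```text
(no output)
```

View pics/topz.png

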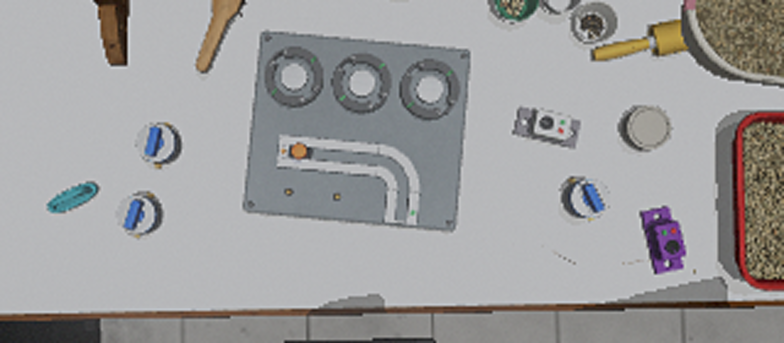

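View pics/sidez.png

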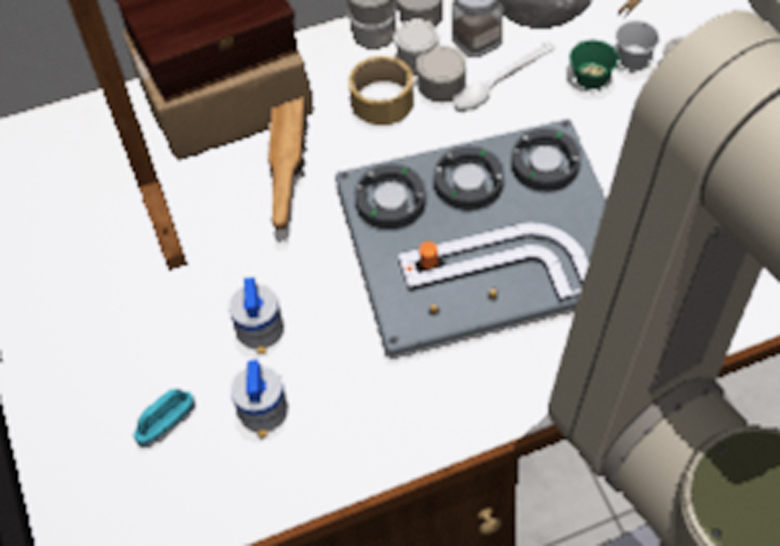

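Run:
```python
from h import *
np.set_printoptions(precision=4,suppress=True)
f=lambda u,v:(110+u/2.45,130+v/2.45)
c=[unproj('top',f(*p),.03) for p in [(261,31),(470,50),(456,230),(245,212)]]
print('deck corners',c, 'ctr',np.mean(c,0))
e=(c[0]-c[1])+(c[3]-c[2]); print('yaw',np.degrees(np.arctan2(-e[0],e[1])),np.linalg.norm(c[0]-c[1]),np.linalg.norm(c[0]-c[3]))
for n,p in dict(c1=(168.2,212.1),c2=(349.7,211.6),c3=(171.8,187.4)).items(): print(n,unproj('top',p,.044))
print('timer',unproj('top',(333.4,181.1),.023))
for n,p in dict(c1s=(160.7,250.7),c3s=(157,220.3)).items(): print(n,unproj('side',p,.044))
print('knob',unproj('top',(233.4,189.6),.06),'brush',unproj('top',(143,209),0),'tin',unproj('top',(372.9,180.1),0))
print(Ro.from_rotvec(robot.read_state()['orientation']).as_matrix())
```

```text
deck corners [array([0.7445, 0.1483, 0.03  ]), array([ 0.7077, -0.1831,  0.03  ]), array([ 0.4233, -0.1531,  0.03  ]), array([0.4577, 0.1769, 0.03  ])] ctr [ 0.5833 -0.0027  0.03  ]
yaw -6.147392512499858 0.33334891678564726 0.2881828105596751
c1 [0.4774 0.3342 0.044 ]
c2 [ 0.4661 -0.3567  0.044 ]
c3 [0.5715 0.3201 0.044 ]
timer [ 0.5862 -0.3033  0.023 ]
c1s [0.4567 0.3377 0.044 ]
c3s [0.5658 0.3159 0.044 ]
knob [0.5572 0.084  0.06  ] brush [0.4927 0.4429 0.    ] tin [ 0.5896 -0.4645  0.    ]
[[ 0.      0.2935 -0.956 ]
 [ 0.     -0.956  -0.2935]
 [-1.     -0.     -0.    ]]
```

Call:
play_rows([
  {"slide":[0.9,0.8,0.2],"roll":-0.27,"fingers":1},
  {"slide":[0.9,0.8,0.2],"roll":-0.27,"fingers":1},
  {"slide":[0.9,0.8,0.2],"roll":-0.27,"fingers":1},
  {"slide":[0.9,0.8,0.2],"roll":-0.27,"fingers":1},
  {"slide":[0.9,0.8,0.2],"roll":-0.27,"fingers":1},
  {"slide":[0.9,0.8,0],"roll":-0.27,"fingers":1},
  {"slide":[0.9,0.8,0],"roll":-0.27,"fingers":1},
  {"slide":[0.9,0.8,0],"roll":-0.24,"fingers":1},
  {"slide":[0.9,0.8,0],"fingers":1},
  {"slide":[0.9,0.8,0],"fingers":1},
  {"slide":[0,0,0],"fingers":1},
  {"slide":[0,0,0],"fingers":1},
])

```text
$.plan[8]: bad value
```

Run:
```python
from h import *
s=robot.read_state(); im=robot.read_camera('wrist'); save('w1',im,1.5)
print(s['t'],s['tool_pos'],Ro.from_rotvec(s['orientation']).as_matrix().round(4))
for n,z in [('can_a',.044),('timer',.023)]:
    for d in robot.mark_of('wrist',n): print(n,d['p'],d['point'],wunproj(d['point'],z,s))
```

```text
1.25 [ 0.17610015 -0.57357794  0.21861644] [[ 0.      0.2935 -0.956 ]
 [ 0.     -0.956  -0.2935]
 [-1.     -0.     -0.    ]]
```

View pics/w1.png

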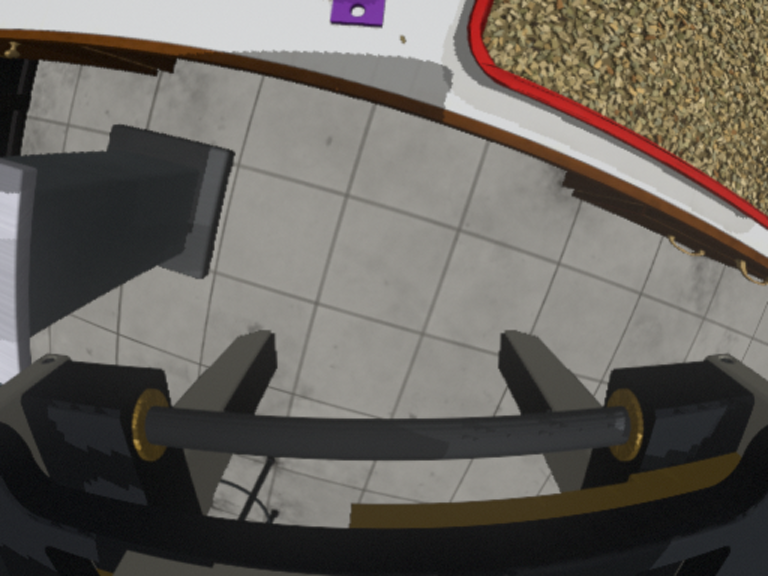

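Call:
play_rows([
  {"slide":[0.9,0.8,0.2],"roll":-0.27,"fingers":1},
  {"slide":[0.9,0.8,0.2],"roll":-0.27,"fingers":1},
  {"slide":[0.9,0.8,0.2],"roll":-0.27,"fingers":1},
  {"slide":[0.9,0.8,0.2],"roll":-0.27,"fingers":1},
  {"slide":[0.9,0.8,0.2],"roll":-0.27,"fingers":1},
  {"slide":[0.9,0.8,0],"roll":-0.27,"fingers":1},
  {"slide":[0.9,0.8,0],"roll":-0.27,"fingers":1},
  {"slide":[0.9,0.8,0],"roll":-0.24,"fingers":1},
  {"slide":[0.9,0.8,0],"roll":0,"fingers":1},
  {"slide":[0.9,0.8,0],"roll":0,"fingers":1},
  {"slide":[0,0,0],"roll":0,"fingers":1},
  {"slide":[0,0,0],"roll":0,"fingers":1},
], squeeze=30)

```text
t: 2.9
tool_pos: [0.4458, -0.3338, 0.2486]
orientation: [2.22, 0.001, -2.221]
force: [0.2, 0.2, 0.2]
opening: 0.093
```

```bash
cat > look.py <<'E'
import sys
from h import *
np.set_printoptions(precision=4,suppress=True)
s=robot.read_state(); im=robot.read_camera('wrist'); save(sys.argv[1],im,1.5); np.save('pics/'+sys.argv[1]+'.npy',im)
import pickle; pickle.dump(s,open('pics/'+sys.argv[1]+'.pkl','wb'))
print(s['t'],s['tool_pos'],Ro.from_rotvec(s['orientation']).as_matrix().round(4).tolist(),'F',s['force'],'op',s['opening'])
Z=dict(can_a=.044,timer=.023,socket_1=.03,deck=0,lock_knob=.06,timer_seat=.03,guide_start=.03,guide_end=.03)
for n in sys.argv[2:]:
    for d in robot.mark_of('wrist',n): print(n,round(d['p'],2),np.array(d['point']),wunproj(d['point'],Z[n],s))
E
python3 look.py w2 can_a timer
```

```text
2.9 [ 0.4458 -0.3338  0.2486] [[-0.0004, 0.0008, -1.0], [-0.0003, -1.0, -0.0008], [-1.0, 0.0003, 0.0004]] F [0.1773 0.151  0.2   ] op 0.09304156396902413
can_a 0.56 [275.3 141.1] [ 0.4772 -0.3554  0.044 ]
timer 0.78 [360.6 195.6] [ 0.3987 -0.4816  0.023 ]
timer 0.57 [234.9  52.7] [ 0.5925 -0.3037  0.023 ]
timer 0.26 [ 77.8 160.9] [ 0.4531 -0.0583  0.023 ]
```

View pics/w2.png

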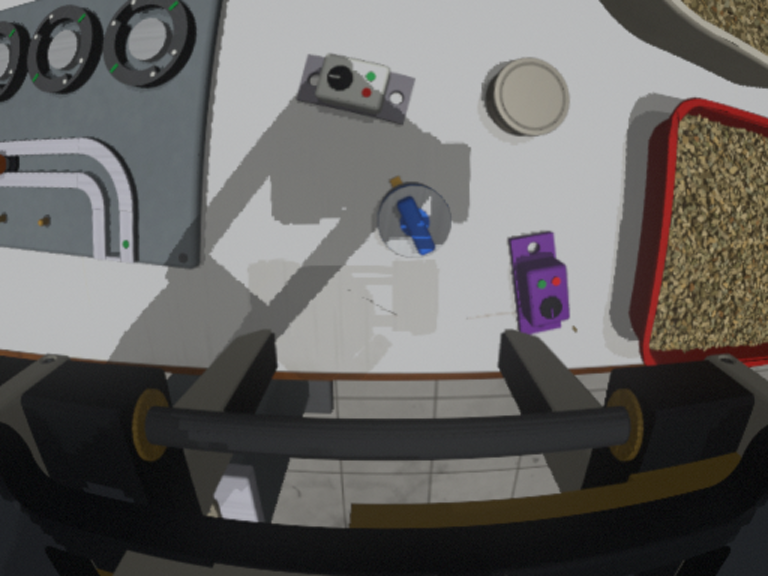

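Call:
play_rows([
  {"slide":[0.4,1,0.1],"roll":0,"fingers":1},
  {"slide":[0.4,1,0.1],"roll":0,"fingers":1},
  {"slide":[0.4,1,0.1],"roll":0,"fingers":1},
  {"slide":[0.4,1,0.1],"roll":0,"fingers":1},
  {"slide":[0.4,1,0.1],"roll":0,"fingers":1},
  {"slide":[0.4,1,0.1],"roll":0,"fingers":1},
  {"slide":[0.4,1,0.1],"roll":0,"fingers":1},
  {"slide":[0.4,1,0.1],"roll":0,"fingers":1},
  {"slide":[0.4,1,0.1],"roll":0,"fingers":1},
  {"slide":[0.4,1,0.1],"roll":0,"fingers":1},
  {"slide":[0,1,0],"roll":0,"fingers":1},
  {"slide":[0,0,0],"roll":0,"fingers":1},
  {"slide":[0,0,0],"roll":0,"fingers":1},
])

```text
t: 4.68
tool_pos: [0.566, -0.0046, 0.2786]
orientation: [2.221, -0.001, -2.221]
force: [0.3, -0.2, -0.1]
opening: 0.0931
```

```bash
python3 look.py w3 socket_1 deck lock_knob timer_seat guide_start guide_end
```

```text
4.675 [ 0.566  -0.0046  0.2786] [[-0.0, -0.0002, -1.0], [-0.0005, -1.0, 0.0002], [-1.0, 0.0005, 0.0]] F [ 0.3428 -0.1965 -0.0875] op 0.09312347665695045
socket_1 0.45 [493.  153.9] [ 0.5871 -0.4262  0.03  ]
deck 0.79 [252.8 137.9] [0.5934 0.0032 0.    ]
deck 0.43 [188.9 171.1] [0.5428 0.1034 0.    ]
lock_knob 0.96 [186.3 171.9] [0.5551 0.0926 0.06  ]
timer_seat 0.83 [207.8 212.8] [0.485  0.0711 0.03  ]
guide_start 0.81 [184.  170.7] [0.5501 0.1035 0.03  ]
guide_end 0.76 [296.7 233. ] [ 0.4517 -0.064   0.03  ]
guide_end 0.64 [253.2 140.6] [0.5928 0.0022 0.03  ]
```

View pics/w3.png

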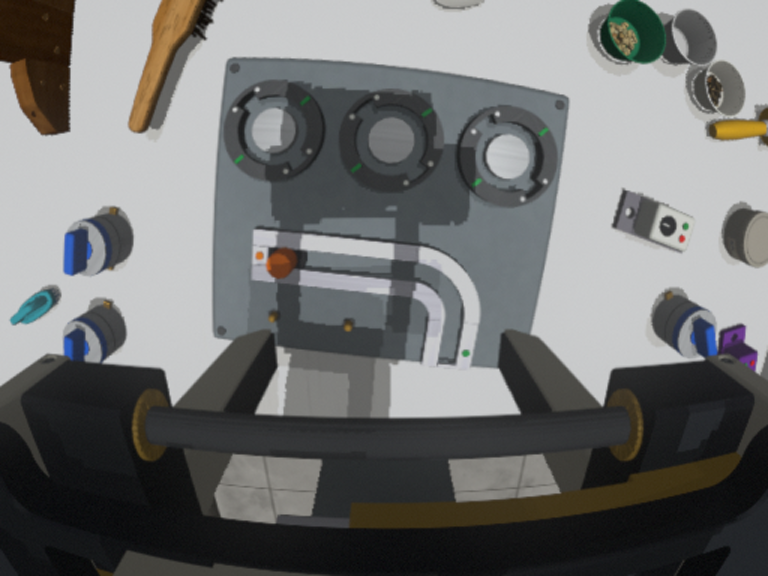

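Run:
```python
from h import *; import pickle
np.set_printoptions(precision=4,suppress=True)
im=np.load('pics/w3.npy'); s=pickle.load(open('pics/w3.pkl','rb'))
save('w3a',im[35:145,140:385],3.2)
hsv=cv2.cvtColor(im,cv2.COLOR_RGB2HSV)
g=((hsv[...,0]>45)&(hsv[...,0]<80)&(hsv[...,1]>110)&(hsv[...,2]>60)).astype(np.uint8)
n,l,st,c=cv2.connectedComponentsWithStats(g)
for i in range(1,n):
    if st[i,4]>3 and c[i][0]>140 and c[i][0]<385 and c[i][1]<250: print('green',st[i,4],c[i],wunproj(c[i],.051,s))
```

```text
green 20 [202.8   66.75] [0.6957 0.068  0.051 ]
green 17 [284.0588  74.7059] [ 0.6834 -0.0386  0.051 ]
green 17 [361.5882  87.5294] [ 0.6714 -0.1452  0.051 ]
green 19 [158.8421 105.5789] [0.6462 0.1301 0.051 ]
green 18 [237.  111.5] [0.6343 0.023  0.051 ]
green 18 [317.2222 121.2778] [ 0.6222 -0.0836  0.051 ]
green 10 [310.2 235. ] [ 0.4577 -0.0814  0.051 ]
```

View pics/w3a.png

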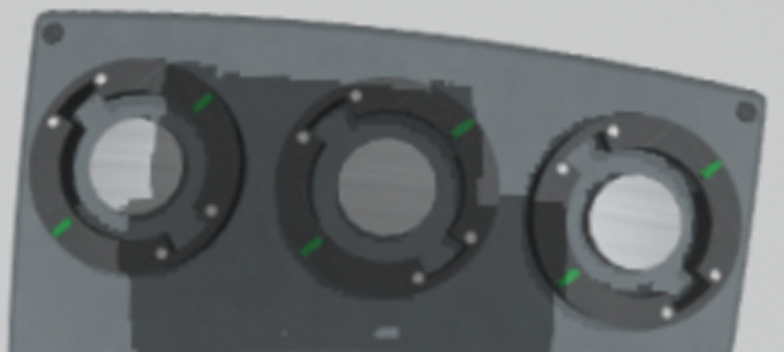

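Run:
```python
from h import *
im=np.load('pics/w2.npy')
save('w2a',im[105:185,230:330],6)
save('w2b',im[25:95,190:290],6)
im=np.load('pics/w3.npy')
save('w3b',im[140:250,140:340],3.5)
```

```text
(no output)
```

View pics/w2a.png

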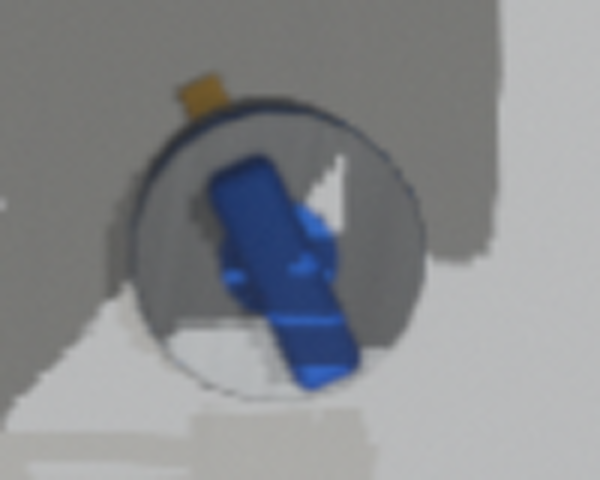

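View pics/w2b.png

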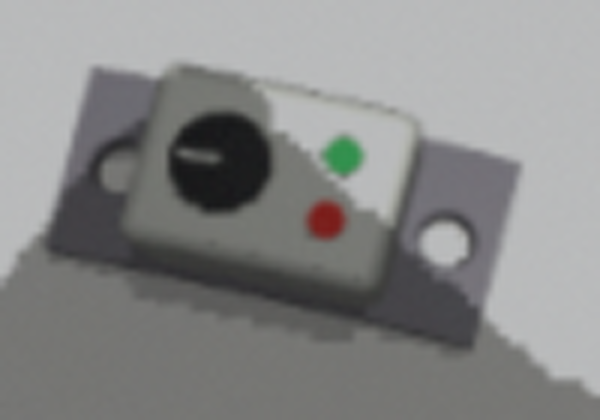

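View pics/w3b.png

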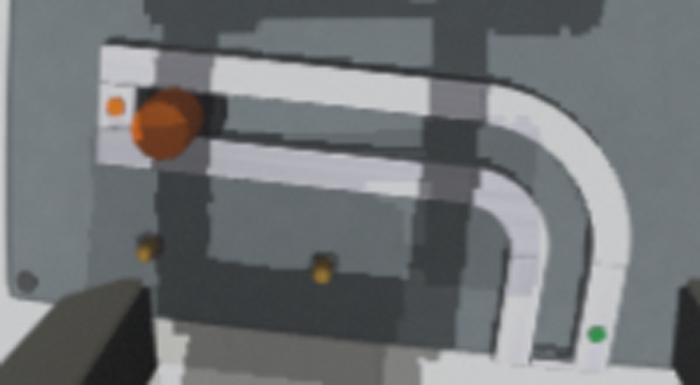

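```bash
cat > fit.py <<'E'
from h import *; import pickle
from scipy.optimize import minimize
np.set_printoptions(precision=4,suppress=True)
def hull(img,pts,S=4):
    p=(np.array(pts)*S).astype(np.int32); cv2.fillConvexPoly(img,cv2.convexHull(p),1)
def render(x,y,yaw,s,z0,box,S=4):
    # box = crop u0,u1,v0,v1
    u0,u1,v0,v1=box; img=np.zeros(((v1-v0)*S,(u1-u0)*S),np.uint8)
    c,sn=np.cos(yaw),np.sin(yaw)
    off=np.array([u0-.5,v0-.5])
    pts=[]
    for a in(-.022,.022):
        for b in(-.007,.007):
            for z in(.060,.088): pts.append(wproj([x+c*a-sn*b,y+sn*a+c*b,z0+z],s)-off)
    hull(img,pts)
    pts=[wproj([x+.0115*np.cos(t),y+.0115*np.sin(t),z0+.062],s)-off for t in np.linspace(0,6.28,24)]
    hull(img,pts); return cv2.resize(img.astype(np.float32),None,fx=1/S,fy=1/S,interpolation=cv2.INTER_AREA)
def fitcan(im,s,x,y,yaw0s=None,z0=0.,half=26,name=None):
    uv=wproj([x,y,z0+.075],s).round().astype(int); box=(max(0,uv[0]-half),min(512,uv[0]+half),max(0,uv[1]-half),min(384,uv[1]+half))
    cr=im[box[2]:box[3],box[0]:box[1]]; hsv=cv2.cvtColor(cr,cv2.COLOR_RGB2HSV)
    m=((hsv[...,0]>100)&(hsv[...,0]<130)&(hsv[...,1]>120)).astype(np.float32)
    best=None
    f=lambda p:float(np.abs(render(p[0]/100,p[1]/100,p[2],s,z0,box)-m).sum())
    for yw in (yaw0s if yaw0s is not None else np.radians(np.arange(0,180,22.5))):
        r=minimize(f,[x*100,y*100,yw],method='Nelder-Mead',options=dict(initial_simplex=[[x*100,y*100,yw],[x*100+1,y*100,yw],[x*100,y*100+1,yw],[x*100,y*100,yw+.3]],xatol=.005,fatol=.01,maxiter=200))
        if best is None or r.fun<best.fun: best=r
    if name:
        rr=render(best.x[0]/100,best.x[1]/100,best.x[2],s,z0,box)
        o=np.hstack([cr,np.dstack([m*255,rr*255,m*0]).astype(np.uint8)]); save(name,o,7)
    return best.x[0]/100,best.x[1]/100,np.degrees(best.x[2])%180,best.fun/m.sum()
E
python3 - <<'E'
from fit import *
im=np.load('pics/w2.npy'); s=pickle.load(open('pics/w2.pkl','rb'))
print('canR',fitcan(im,s,.472,-.3565,name='f1'))
q=lambda u,v,u0,v0,k:((u+.5)/k-.5+u0,(v+.5)/k-.5+v0)
c=[wunproj(q(*p,190,25,6),.010,s)for p in [(93,67),(521,162),(473,347),(47,245)]]
print('timer',np.mean(c,0),c, np.linalg.norm(c[0]-c[1]),np.linalg.norm(c[0]-c[3]))
d=c[0]-c[1]+c[3]-c[2]; print('yaw',np.degrees(np.arctan2(-d[0],d[1])))
print('hole',wunproj(q(443,240,190,25,6),.010,s),wunproj(q(280,250,230,105,6),.06,s))
s3=pickle.load(open('pics/w3.pkl','rb'));im=np.load('pics/w3.npy')
for p in [(148,245),(321,268)]: print('peg',wunproj(q(*p,140,140,3.5),.044,s3),wunproj(q(*p,140,140,3.5),.04,s3))
a=np.radians(-6.45)
for x,y in[(.4755,.332),(.569,.3175)]: print('canL',fitcan(im,s3,x,y,half=40,name='f%d'%(x*1000)))
print(fitcan(im,s3,.472,-.3565,half=40,name='f1b'))
for n,p in dict(gr=(-50,95),end=(-132,-80)).items():print(n)
E
```

```text
Traceback (most recent call last):
  File "fit.py", line 25, in fitcan
    r=minimize(f,[x*100,y*100,yw],method='Nelder-Mead',options=dict(initial_simplex=[[x*100,y*100,yw],[x*100+1,y*100,yw],[x*100,y*100+1,yw],[x*100,y*100,yw+.3]],xatol=.005,fatol=.01,maxiter=200))
  File "fit.py", line 23, in <lambda>
    f=lambda p:float(np.abs(render(p[0]/100,p[1]/100,p[2],s,z0,box)-m).sum())
                            ~~~~~~^^^^^^^^^^^^^^^^^^^^^^^^^^^^^^^^^
  File "fit.py", line 16, in render
    pts=[wproj([x+.0115*np.cos(t),y+.0115*np.sin(t),z0+.062],s)-off for t in np.linspace(0,6.28,24)]
         ~~~~~^^^^^^^^^^^^^^^^^^^^^^^^^^^^^^^^^^^^^^^^^^^^^^^^^
  File "h.py", line 23, in wproj
    k=robot.get_calibration('wrist'); T=np.array(k['T_tool_cam'])
ValueError: time passes only in moves, steps and waits
```

```bash
python3 - <<'E'
from plant import robot; import pickle
pickle.dump({c:robot.get_calibration(c) for c in('top','side','wrist')},open('cal.pkl','wb'))
E
sed -i "s/robot.get_calibration(\(['a-z]*\))/CAL[\1]/; s/^from plant import robot/from plant import robot\nimport pickle; CAL=pickle.load(open('cal.pkl','rb'))/" h.py
sed -i 's/^def wproj(X,s.*$/def wproj(X,st):/' h.py
cat > run1.py <<'E'
from fit import *
im=np.load('pics/w2.npy'); s=pickle.load(open('pics/w2.pkl','rb'))
print('canR',fitcan(im,s,.472,-.3565,name='f1'))
q=lambda u,v,u0,v0,k:((u+.5)/k-.5+u0,(v+.5)/k-.5+v0)
c=[wunproj(q(*p,190,25,6),.010,s)for p in [(93,67),(521,162),(473,347),(47,245)]]
print('timer',np.mean(c,0),c, np.linalg.norm(c[0]-c[1]),np.linalg.norm(c[0]-c[3]))
d=c[0]-c[1]+c[3]-c[2]; print('yaw',np.degrees(np.arctan2(-d[0],d[1])))
print('hole',wunproj(q(443,240,190,25,6),.010,s),wunproj(q(280,250,230,105,6),.06,s))
s3=pickle.load(open('pics/w3.pkl','rb'));im=np.load('pics/w3.npy')
for p in [(148,245),(321,268)]: print('peg',wunproj(q(*p,140,140,3.5),.044,s3),wunproj(q(*p,140,140,3.5),.04,s3))
for x,y in[(.4755,.332),(.569,.3175)]: print('canL',fitcan(im,s3,x,y,half=40,name='f%d'%(x*1000)))
print(fitcan(im,s3,.472,-.3565,half=40,name='f1b'))
E
time python3 run1.py
```

```text
canR (np.float64(0.47140013298635935), np.float64(-0.3552849833060799), np.float64(25.7290353984433), np.float64(0.15545499021526418))
timer [ 0.5874 -0.3049  0.01  ] [array([ 0.6209, -0.262 ,  0.01  ]), array([ 0.5964, -0.3583,  0.01  ]), array([ 0.5534, -0.3476,  0.01  ]), array([ 0.579 , -0.2516,  0.01  ])] 0.09944249346373381 0.04307768340312248
yaw -14.617245837742805
hole [ 0.5779 -0.3409  0.01  ] [ 0.4728 -0.3556  0.06  ]
peg [0.4948 0.1072 0.044 ] [0.4933 0.1084 0.04  ]
peg [0.4852 0.0342 0.044 ] [0.4836 0.0346 0.04  ]
canL (np.float64(0.4602893818529115), np.float64(0.3434138973615237), np.float64(141.54465379206366), np.float64(0.849609375))
canL (np.float64(0.5689654760672048), np.float64(0.31197724860268644), np.float64(163.64109661007353), np.float64(1.2915760869565218))
(np.float64(0.4702835198640642), np.float64(-0.3576379252757772), np.float64(46.60598970577729), np.float64(1.1548132183908046))
real	0m6.303s
user	0m6.708s
sys	0m0.101s
```

View pics/f1.png

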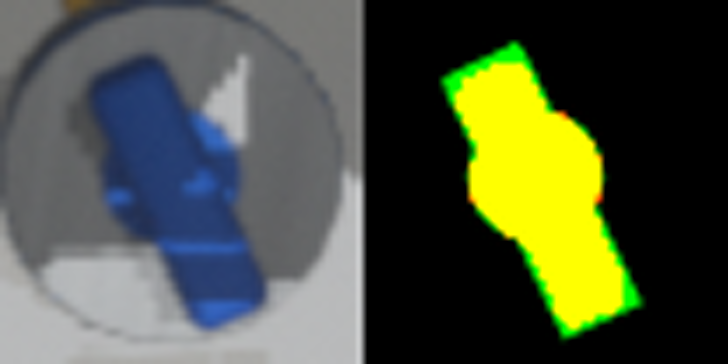

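Call:
play_rows([
  {"slide":[-0.26,-0.975,-0.4],"roll":0.268,"fingers":1},
  {"slide":[-0.26,-0.975,-0.4],"roll":0.268,"fingers":1},
  {"slide":[-0.26,-0.975,-0.4],"roll":0.268,"fingers":1},
  {"slide":[-0.26,-0.975,-0.4],"roll":0.268,"fingers":1},
  {"slide":[-0.26,-0.975,-0.4],"roll":0.268,"fingers":1},
  {"slide":[-0.26,-0.975,-0.4],"roll":0.268,"fingers":1},
  {"slide":[-0.26,-0.975,-0.4],"roll":0.268,"fingers":1},
  {"slide":[-0.26,-0.975,-0.4],"roll":0.268,"fingers":1},
  {"slide":[-0.26,-0.975,-0.4],"roll":0.268,"fingers":1},
  {"slide":[-0.26,-0.975,-0.4],"roll":0.268,"fingers":0.3},
  {"slide":[-0.26,-0.975,-0.4],"roll":0.268,"fingers":0.3},
  {"slide":[-0.26,-0.975,-0.4],"roll":0.268,"fingers":0.3},
  {"slide":[0,0,0],"roll":0,"fingers":0.3},
  {"slide":[0,0,0],"roll":0,"fingers":0.3},
], squeeze=50)

```text
t: 6.78
tool_pos: [0.4726, -0.3543, 0.1348]
orientation: [1.973, 0.45, -1.973]
force: [0.5, -0.0, 0.6]
opening: 0.0607
```

```bash
python3 look.py w4 can_a
python3 - <<'E'
from h import *
s=robot.read_state(); print(s['q']); print(wproj([.4714,-.3553,.088],s))
E
```

```text
6.775 [ 0.4726 -0.3543  0.1348] [[0.0002, 0.4336, -0.9011], [0.0004, -0.9011, -0.4336], [-1.0, -0.0003, -0.0003]] F [ 0.5288 -0.0081  0.5502] op 0.060703456489976076
can_a 0.64 [257.4 193.7] [ 0.4698 -0.3547  0.044 ]
[-7.29364898e-01  1.57978420e-01  1.61202512e+00  2.86701083e-04
  1.37082858e+00  3.91539466e-01]
[258.93127965 209.54448212]
```

View pics/w4.png

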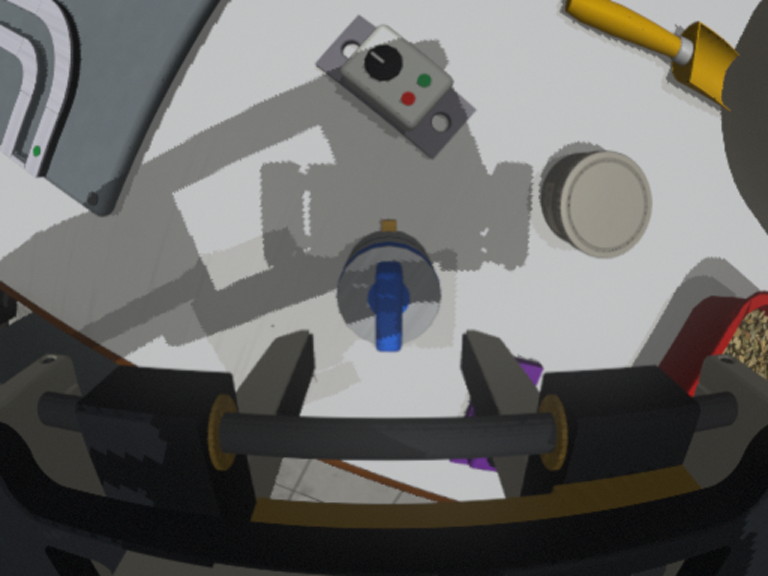

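Run:
```python
from fit import *
im=np.load('pics/w4.npy'); s=pickle.load(open('pics/w4.pkl','rb'))
print(fitcan(im,s,.4714,-.3553,half=34,yaw0s=[.45],name='f4'))
```

```text
(np.float64(0.47164291740860587), np.float64(-0.3554812711961446), np.float64(23.940902612186907), np.float64(0.16243163172288058))
```

View pics/f4.png

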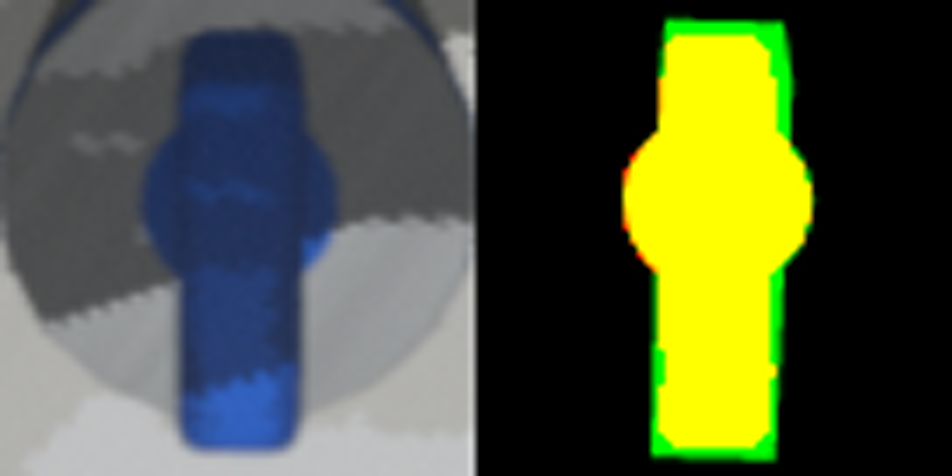

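Call:
play_rows([
  {"slide":[-0.03,-0.03,-0.75],"roll":0,"fingers":0.3},
  {"slide":[0,0,-0.75],"roll":0,"fingers":0.3},
  {"slide":[0,0,-0.75],"roll":0,"fingers":0.3},
  {"slide":[0,0,0],"roll":0,"fingers":0.3},
  {"slide":[0,0,0],"roll":0,"fingers":-1},
  {"slide":[0,0,0],"roll":0,"fingers":-1},
  {"slide":[0,0,0],"roll":0,"fingers":-1},
  {"slide":[0,0,0],"roll":0,"fingers":-1},
  {"slide":[0,0,0],"roll":0,"fingers":-1},
], squeeze=55)

```text
t: 8.0
tool_pos: [0.4716, -0.3556, 0.0673]
orientation: [1.972, 0.451, -1.972]
force: [-0.6, 0.1, 0.0]
opening: 0.0151
```

Call:
play_rows([
  {"slide":[0,0,0.8],"roll":0,"fingers":-1},
  {"slide":[0,0,0.85],"roll":0,"fingers":-1},
  {"slide":[0,0,0.85],"roll":0,"fingers":-1},
  {"slide":[0.65,0.893,0],"roll":0.18,"fingers":-1},
  {"slide":[0.65,0.893,0],"roll":0.18,"fingers":-1},
  {"slide":[0.65,0.893,0],"roll":0.18,"fingers":-1},
  {"slide":[0.65,0.893,0],"roll":0.18,"fingers":-1},
  {"slide":[0.65,0.893,0],"roll":0.18,"fingers":-1},
  {"slide":[0.65,0.893,0],"roll":0.18,"fingers":-1},
  {"slide":[0.65,0.893,0],"roll":0.18,"fingers":-1},
  {"slide":[0.65,0.893,0],"roll":0.18,"fingers":-1},
  {"slide":[0.65,0.9,0],"roll":0.17,"fingers":-1},
  {"slide":[0,0,0],"roll":0,"fingers":-1},
  {"slide":[0,0,0],"roll":0,"fingers":-1},
])

```text
t: 9.75
tool_pos: [0.6465, -0.1143, 0.1414]
orientation: [1.831, 0.643, -1.834]
force: [-0.2, 0.0, -2.7]
opening: 0.0141
```

```bash
python3 look.py w5 socket_1 timer_seat
```

```text
9.75 [ 0.6465 -0.1143  0.1414] [[-0.0014, 0.6243, -0.7812], [-0.0001, -0.7812, -0.6243], [-1.0, -0.0008, 0.0012]] F [-0.2162  0.0027 -2.738 ] op 0.014117009615581507
timer_seat 0.66 [ 50.3 194.2] [0.485  0.0705 0.03  ]
timer_seat 0.66 [257.6 215.7] [ 0.6208 -0.1338  0.03  ]
```

View pics/w5.png

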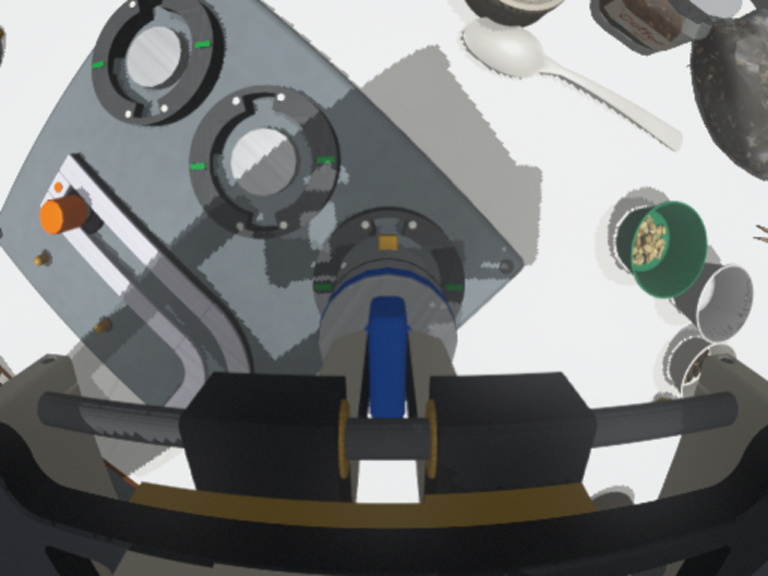

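```bash
cat > green.py <<'E'
import sys
from fit import *
n=sys.argv[1]; im=np.load(f'pics/{n}.npy'); s=pickle.load(open(f'pics/{n}.pkl','rb'))
hsv=cv2.cvtColor(im,cv2.COLOR_RGB2HSV)
g=((hsv[...,0]>45)&(hsv[...,0]<85)&(hsv[...,1]>110)&(hsv[...,2]>60)).astype(np.uint8)
k,l,st,c=cv2.connectedComponentsWithStats(g)
for i in range(1,k):
    if 4<st[i,4]<80: print('green',st[i,4],c[i],wunproj(c[i],.051,s))
E
python3 green.py w5
```

```text
green 39 [134.6154  29.1282] [0.6955 0.0679 0.051 ]
green 28 [65.3571 42.7857] [0.6463 0.1296 0.051 ]
green 44 [216.4545 106.0909] [ 0.6833 -0.0388  0.051 ]
green 40 [131.5 110.5] [0.6339 0.0231 0.051 ]
green 7 [421.5714 161.5714] [ 0.7692 -0.2206  0.051 ]
green 5 [424.8 186. ] [ 0.7546 -0.242   0.051 ]
green 16 [456.375  191.9375] [ 0.777  -0.2804  0.051 ]
green 34 [214.9118 190.9412] [ 0.6218 -0.0835  0.051 ]
green 30 [302.5 191. ] [ 0.6714 -0.1458  0.051 ]
```

Call:
play_rows([
  {"slide":[0,-0.01,-0.5],"roll":0,"fingers":-1},
  {"slide":[0,0,-0.4],"roll":0,"fingers":-1},
  {"slide":[0,0,-0.2],"roll":0,"fingers":-1},
  {"slide":[0,0,-0.1],"roll":0,"fingers":-1},
  {"slide":[0,0,0],"roll":0,"fingers":-1},
], squeeze=60)

```text
t: 10.52
tool_pos: [0.647, -0.1146, 0.1065]
orientation: [1.832, 0.642, -1.832]
force: [-3.3, 0.3, 4.5]
opening: 0.0135
```

Call:
play_rows([
  {"slide":[0,0,-0.15],"roll":0,"fingers":-1},
  {"slide":[0,0,-0.15],"roll":0,"fingers":-1},
  {"slide":[0,0,0],"roll":0,"fingers":-1},
  {"slide":[0,0,0],"roll":0,"fingers":-1},
])

```text
t: 11.02
tool_pos: [0.6478, -0.1146, 0.0989]
orientation: [1.833, 0.641, -1.83]
force: [-3.6, 0.2, 7.7]
opening: 0.0134
```

Call:
play_rows([
  {"slide":[0,0,-0.08],"roll":0,"fingers":-1},
  {"slide":[0,0,0],"roll":0,"fingers":-1},
])

```text
t: 11.28
tool_pos: [0.648, -0.1147, 0.0975]
orientation: [1.833, 0.641, -1.83]
force: [-7.0, 0.5, 13.5]
opening: 0.0137
```

Call:
play_rows([
  {"slide":[-0.04,0,0.01],"roll":-0.25,"fingers":-1},
  {"slide":[0,0,0],"roll":-0.5,"fingers":-1},
  {"slide":[0,0,0],"roll":-0.75,"fingers":-1},
  {"slide":[0,0,0],"roll":-0.75,"fingers":-1},
  {"slide":[0,0,0],"roll":-0.75,"fingers":-1},
  {"slide":[0,0,0],"roll":0,"fingers":-1},
])

```text
t: 12.02
tool_pos: [0.6479, -0.1149, 0.0977]
orientation: [2.09, 0.264, -2.081]
force: [-0.4, -1.0, 8.4]
opening: 0.0135
```

Call:
play_rows([
  {"slide":[0,0,-0.03],"roll":-0.75,"fingers":-1},
  {"slide":[0,0,0],"roll":-0.75,"fingers":-1},
  {"slide":[0,0,0],"roll":-0.75,"fingers":-1},
  {"slide":[0,0,0],"roll":-0.75,"fingers":-1},
  {"slide":[0,0,0],"roll":-0.75,"fingers":-1},
  {"slide":[0,0,0],"roll":-0.75,"fingers":-1},
  {"slide":[0,0,0],"roll":-0.75,"fingers":-1},
  {"slide":[0,0,0],"roll":-0.75,"fingers":-1},
  {"slide":[0,0,0],"roll":-0.75,"fingers":-1},
  {"slide":[0,0,0],"roll":-0.75,"fingers":-1},
  {"slide":[0,0,0],"roll":-0.75,"fingers":-1},
  {"slide":[0,0,0],"roll":0,"fingers":-1},
])

```text
t: 13.52
tool_pos: [0.6483, -0.1151, 0.0974]
orientation: [-1.69, 0.811, 1.679]
force: [-1.4, -0.9, 10.7]
opening: 0.0141
```

```bash
python3 look.py w6; python3 -c "
from h import *
s=robot.read_state();print(s['wrist_torque'],s['q'])"
```

```text
13.525 [ 0.6483 -0.1151  0.0974] [[0.0057, -0.7822, -0.623], [-0.0015, -0.6231, 0.7822], [-1.0, -0.0035, -0.0047]] F [-1.3995 -0.8765 10.7339] op 0.014090554826012585
[-0.00519853  0.36602528 -0.08542802] [-2.53516495e-01  3.60657337e-01  1.44479856e+00 -1.61179935e-05
  1.33026049e+00  2.21427208e+00]
```

View pics/w6.png

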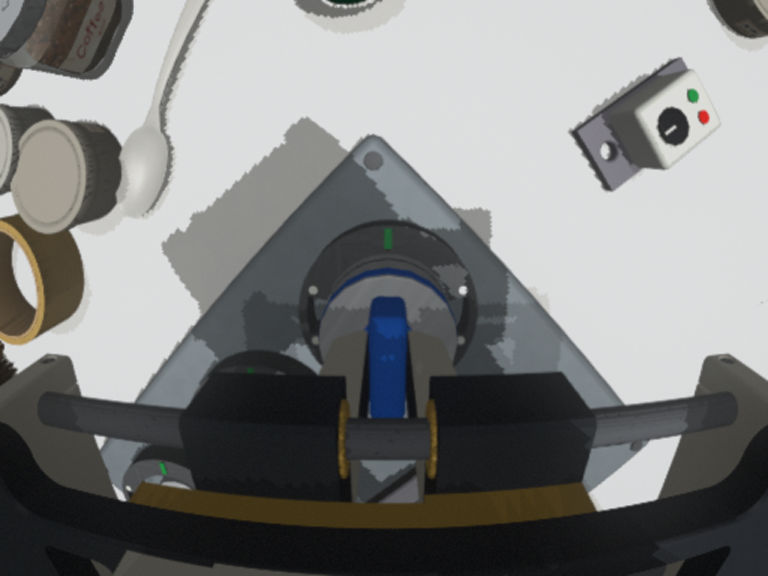

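Call:
play_rows([
  {"slide":[0,0,0.1],"roll":0,"fingers":-1},
  {"slide":[0,0,0.1],"roll":0,"fingers":-1},
  {"slide":[0,0,0],"roll":0,"fingers":-1},
  {"slide":[0,0,0],"roll":0,"fingers":0.1},
  {"slide":[0,0,0],"roll":0,"fingers":0.1},
  {"slide":[0,0,0],"roll":0,"fingers":0.1},
  {"slide":[0,0,0.7],"roll":0,"fingers":0.1},
  {"slide":[0,0,0.9],"roll":0,"fingers":0.1},
  {"slide":[0,0,0.9],"roll":0,"fingers":0.1},
  {"slide":[0,0,0],"roll":0,"fingers":0.1},
])

```text
t: 14.82
tool_pos: [0.6481, -0.115, 0.1799]
orientation: [-1.692, 0.809, 1.679]
force: [0.1, -0.9, -0.3]
opening: 0.0513
```

```bash
python3 look.py w7
python3 - <<'E'
from fit import *
im=np.load('pics/w7.npy'); s=pickle.load(open('pics/w7.pkl','rb'))
print(fitcan(im,s,.6466,-.1147,z0=.037,half=42,yaw0s=[np.radians(128)],name='f7'))
E
```

```text
14.825 [ 0.6481 -0.115   0.1799] [[0.0069, -0.7812, -0.6243], [-0.0018, -0.6243, 0.7812], [-1.0, -0.0043, -0.0057]] F [ 0.073  -0.8799 -0.314 ] op 0.05133976513611088
(np.float64(0.6480340155645342), np.float64(-0.11481256683770458), np.float64(127.11140726619836), np.float64(0.18833259325044405))
```

View pics/w7.png

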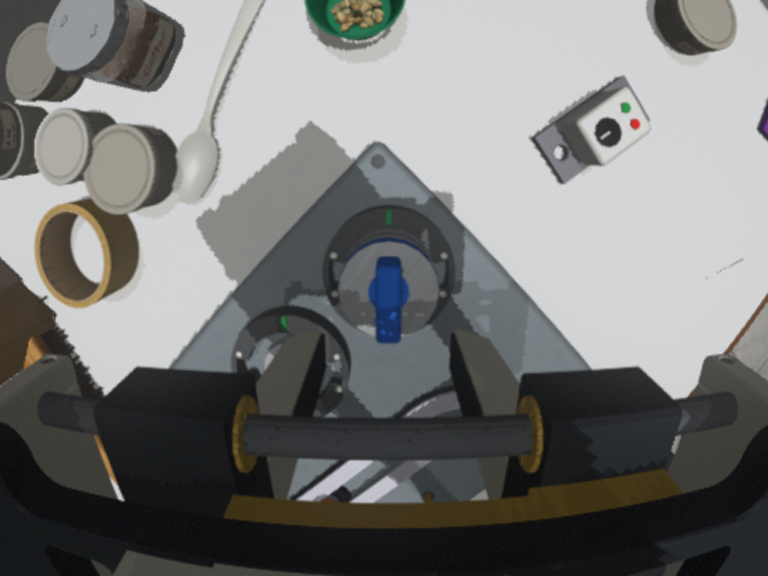

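Call:
play_rows([
  {"slide":[-0.29,-0.9,0],"roll":0.66,"fingers":0.7},
  {"slide":[-0.29,-0.9,0],"roll":0.66,"fingers":0.7},
  {"slide":[-0.29,-0.9,0],"roll":0.66,"fingers":0.7},
  {"slide":[-0.29,-0.9,-0.4],"roll":0.66,"fingers":0.7},
  {"slide":[-0.29,-0.9,-0.4],"roll":0.66,"fingers":0.7},
  {"slide":[-0.29,-0.9,-0.4],"roll":0.66,"fingers":0.7},
  {"slide":[-0.29,-0.9,-0.4],"roll":0.66,"fingers":0.7},
  {"slide":[0,0,0],"roll":0,"fingers":0.7},
  {"slide":[0,0,0],"roll":0,"fingers":0.7},
])

```text
t: 16.0
tool_pos: [0.5848, -0.3027, 0.1265]
orientation: [-2.085, 0.264, 2.087]
force: [0.2, 0.4, 1.0]
opening: 0.0794
```

```bash
python3 look.py w8 timer;python3 - <<'E'
from h import *
im=np.load('pics/w8.npy'); save('w8a',im[90:260,180:340],4.5)
E
```

```text
16.0 [ 0.5848 -0.3027  0.1265] [[-0.0008, -0.2505, -0.9681], [0.0011, -0.9681, 0.2505], [-1.0, -0.0009, 0.0011]] F [0.211  0.3694 0.9964] op 0.07935025071930643
timer 0.61 [260.1 180.1] [ 0.5908 -0.3059  0.023 ]
```

View pics/w8a.png

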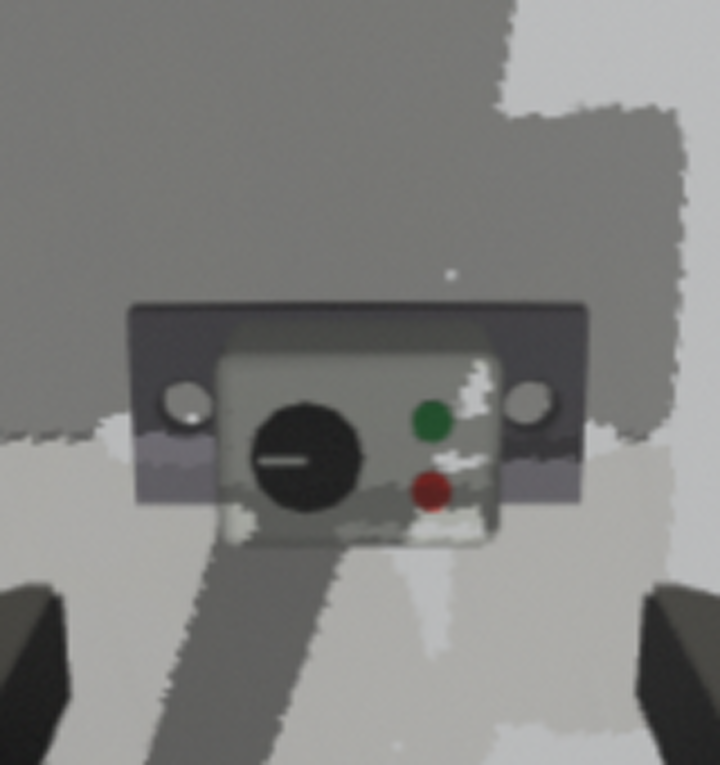

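Run:
```python
from fit import *
s=pickle.load(open('pics/w8.pkl','rb'))
q=lambda u,v,u0,v0,k:((u+.5)/k-.5+u0,(v+.5)/k-.5+v0)
c=[wunproj(q(*p,180,90,4.5),.010,s)for p in [(130,304),(587,304),(582,503),(135,503)]]
print('timer',np.mean(c,0), np.linalg.norm(c[0]-c[1]),np.linalg.norm(c[0]-c[3]))
d=c[0]-c[1]+c[3]-c[2]; print('yaw',np.degrees(np.arctan2(-d[0],d[1])))
h=[wunproj(q(*p,180,90,4.5),.010,s)for p in [(187,402),(529,402)]];print(h,np.mean(h,0),np.linalg.norm(h[0]-h[1]))
b=[wunproj(q(*p,180,90,4.5),.046,s)for p in [(218,353),(500,353),(498,546),(220,546)]];print(np.mean(b,0),np.linalg.norm(b[0]-b[1]),np.linalg.norm(b[0]-b[3]))
```

```text
timer [ 0.5883 -0.3046  0.01  ] 0.09900227496849218 0.04536814054610004
yaw -14.52463545508393
[array([ 0.5984, -0.2683,  0.01  ]), array([ 0.5796, -0.341 ,  0.01  ])] [ 0.589  -0.3046  0.01  ] 0.07507720100015093
[ 0.5882 -0.3045  0.046 ] 0.05345014650590656 0.038910121227145794
```

Call:
play_rows([
  {"slide":[0.06,-0.03,-0.9],"roll":0,"fingers":0.7},
  {"slide":[0.055,-0.03,-0.9],"roll":0,"fingers":0.7},
  {"slide":[0,0,-0.9],"roll":0,"fingers":0.7},
  {"slide":[0,0,-0.5],"roll":0,"fingers":0.7},
  {"slide":[0,0,-0.4],"roll":0,"fingers":0.7},
  {"slide":[0,0,0],"roll":0,"fingers":0.7},
  {"slide":[0,0,0],"roll":0,"fingers":-1},
  {"slide":[0,0,0],"roll":0,"fingers":-1},
  {"slide":[0,0,0],"roll":0,"fingers":-1},
  {"slide":[0,0,0],"roll":0,"fingers":-1},
], squeeze=30)

```text
t: 17.35
tool_pos: [0.5889, -0.3056, 0.02]
orientation: [-2.089, 0.264, 2.086]
force: [-0.4, 0.2, 4.3]
opening: 0.0558
```

Call:
play_rows([
  {"slide":[0,0,0.8],"roll":0,"fingers":-1},
  {"slide":[0,0,0.95],"roll":0,"fingers":-1},
  {"slide":[0,0,0.95],"roll":0,"fingers":-1},
  {"slide":[-0.48,0.95,0],"roll":0.11,"fingers":-1},
  {"slide":[-0.48,0.95,0],"roll":0.11,"fingers":-1},
  {"slide":[-0.48,0.95,0],"roll":0.11,"fingers":-1},
  {"slide":[-0.48,0.95,0],"roll":0.11,"fingers":-1},
  {"slide":[-0.48,0.95,0],"roll":0.11,"fingers":-1},
  {"slide":[-0.48,0.95,0],"roll":0.11,"fingers":-1},
  {"slide":[-0.48,0.95,0],"roll":0.11,"fingers":-1},
  {"slide":[-0.48,0.95,0],"roll":0.11,"fingers":-1},
  {"slide":[-0.48,0.95,0],"roll":0.11,"fingers":-1},
  {"slide":[0,0,0],"roll":0,"fingers":-1},
  {"slide":[0,0,0],"roll":0,"fingers":-1},
])

```text
t: 19.1
tool_pos: [0.459, -0.0491, 0.1001]
orientation: [-2.164, 0.123, 2.163]
force: [-0.4, -0.1, -2.0]
opening: 0.0557
```

```bash
python3 look.py w9 timer_seat lock_knob;python3 - <<'E'
from h import *
im=np.load('pics/w9.npy'); save('w9a',im[100:260,20:240],3.5)
E
```

```text
19.1 [ 0.459  -0.0491  0.1001] [[0.0003, -0.1128, -0.9936], [-0.0004, -0.9936, 0.1128], [-1.0, 0.0004, -0.0003]] F [-0.4363 -0.0722 -2.0447] op 0.05571801245897302
timer_seat 0.97 [119.4 184.4] [0.4849 0.0725 0.03  ]
lock_knob 0.64 [ 71.9 114. ] [0.5532 0.0886 0.06  ]
```

View pics/w9.png

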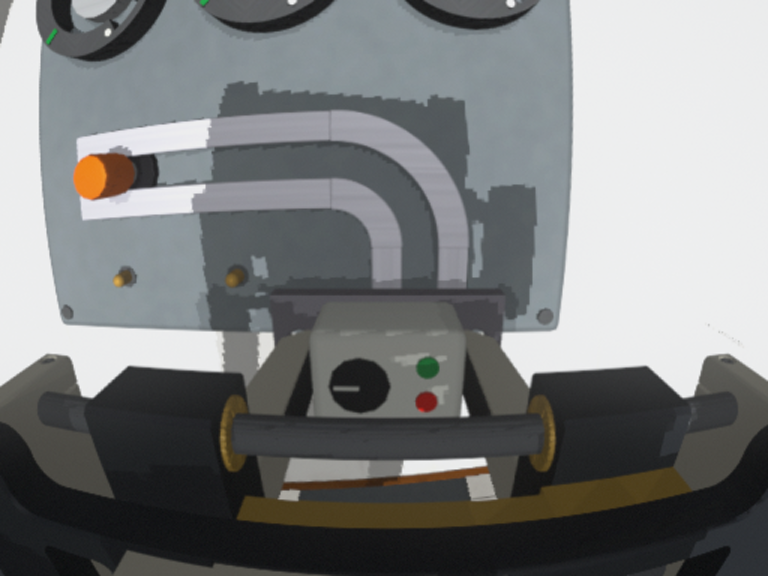

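View pics/w9a.png

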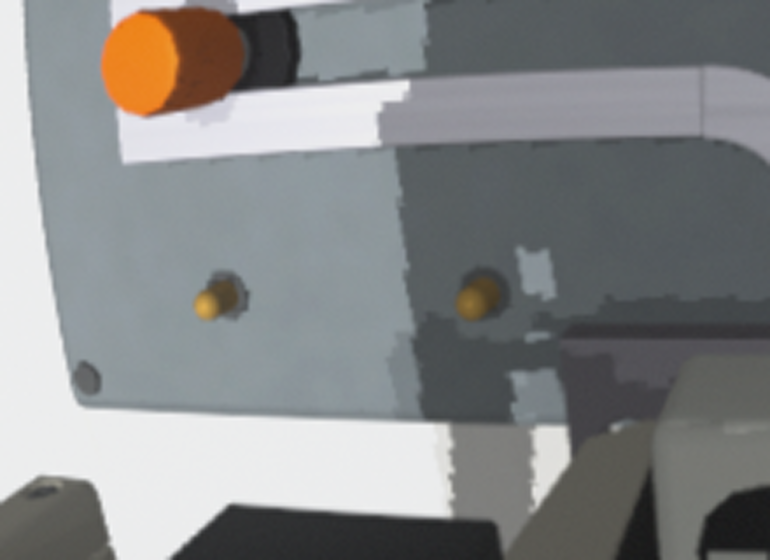

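Run:
```python
from fit import *
s=pickle.load(open('pics/w9.pkl','rb'))
q=lambda u,v:((u+.5)/3.5-.5+20,(v+.5)/3.5-.5+100)
t=[wunproj(q(*p),.041,s) for p in [(208,304),(471,303)]]; print(t,np.mean(t,0),np.linalg.norm(t[0]-t[1]),np.degrees(np.arctan2(-(t[0]-t[1])[0],(t[0]-t[1])[1])))
b=[wunproj(q(*p),.031,s) for p in [(230,294),(491,289)]]; print(b,np.mean(b,0))
# corner screws of deck w9 & nominal deck frame
a=np.radians(-6.45); R=np.array([[np.cos(a),-np.sin(a)],[np.sin(a),np.cos(a)]]); O=np.array([.6587,-.0079])-R@[.068,0]
for x,y in[(-.11,.059+.038),(-.11,.059-.038),(-.11,.059)]: 
    w=O+R@[x,y]; uv=wproj([*w,.041],s); print(w,(uv-[20,100]+.5)*3.5-.5)
```

```text
[array([0.4903, 0.1096, 0.041 ]), array([0.4818, 0.0345, 0.041 ])] [0.4861 0.072  0.041 ] 0.07565103109507755 -6.451692726262688
[array([0.4902, 0.1088, 0.031 ]), array([0.4824, 0.0325, 0.031 ])] [0.4863 0.0707 0.031 ]
[0.4927 0.1085] [209.2719 294.6203]
[0.4842 0.033 ] [474.8743 292.7181]
[0.4885 0.0707] [333.3185 293.6173]
```

Call:
play_rows([
  {"slide":[0.18,0.8,0],"roll":0,"fingers":-1},
  {"slide":[0.18,0.8,0],"roll":0,"fingers":-1},
  {"slide":[0.18,0.8,0],"roll":0,"fingers":-1},
  {"slide":[0.18,0.8,0],"roll":0,"fingers":-1},
  {"slide":[0.19,0.8,0],"roll":0,"fingers":-1},
  {"slide":[0,0,-0.4],"roll":0,"fingers":-1},
  {"slide":[0,0,-0.4],"roll":0,"fingers":-1},
  {"slide":[0,0,-0.25],"roll":0,"fingers":-1},
  {"slide":[0,0,0],"roll":0,"fingers":-1},
])

```text
t: 20.38
tool_pos: [0.4852, 0.0705, 0.0675]
orientation: [-2.16, 0.124, 2.165]
force: [-0.1, 0.5, -1.6]
opening: 0.0556
```

```bash
python3 look.py w10
```

```text
20.375 [0.4852 0.0705 0.0675] [[-0.0022, -0.114, -0.9935], [-0.0002, -0.9935, 0.114], [-1.0, 0.0004, 0.0021]] F [-0.0799  0.4792 -1.5595] op 0.0555679122943895
```

View pics/w10.png

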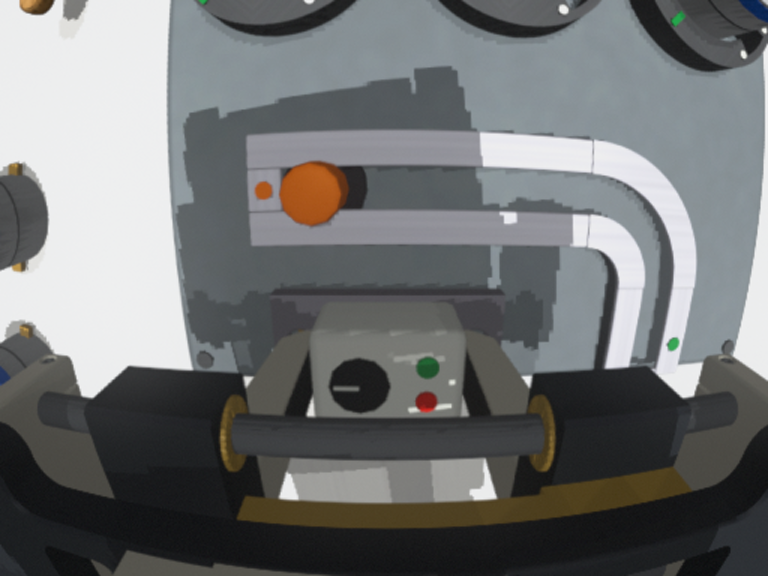

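Call:
play_rows([
  {"slide":[0.035,0.03,-0.1],"roll":0,"fingers":-1},
  {"slide":[0,0,-0.2],"roll":0,"fingers":-1},
  {"slide":[0,0,-0.1],"roll":0,"fingers":-1},
  {"slide":[0,0,0],"roll":0,"fingers":-1},
])

```text
t: 20.92
tool_pos: [0.4868, 0.0722, 0.0562]
orientation: [-2.162, 0.123, 2.164]
force: [-0.9, -0.2, -2.5]
opening: 0.0557
```

Call:
play_rows([
  {"slide":[0,0,-0.15],"roll":0,"fingers":-1},
  {"slide":[0,0,-0.08],"roll":0,"fingers":-1},
  {"slide":[0,0,0],"roll":0,"fingers":-1},
])

```text
t: 21.3
tool_pos: [0.4872, 0.0721, 0.05]
orientation: [-2.163, 0.123, 2.163]
force: [-2.3, -0.0, 2.5]
opening: 0.0559
```

Seated on the deck (contact force, foot height 30 mm). Release, rise, and go to the left canisters.

Call:
play_rows([
  {"slide":[0,0,0],"roll":0,"fingers":0.6},
  {"slide":[0,0,0],"roll":0,"fingers":0.6},
  {"slide":[0,0,0],"roll":0,"fingers":0.6},
  {"slide":[0,0,0.8],"roll":0,"fingers":0.6},
  {"slide":[0,0,0.9],"roll":0,"fingers":0.6},
  {"slide":[0,0,0.9],"roll":0,"fingers":0.6},
  {"slide":[-0.1,0.3,0.9],"roll":0,"fingers":0.6},
  {"slide":[-0.1,0.9,0.9],"roll":0,"fingers":1},
  {"slide":[-0.1,1,0.6],"roll":0,"fingers":1},
  {"slide":[-0.1,1,0.2],"roll":0,"fingers":1},
  {"slide":[-0.1,1,0],"roll":0,"fingers":1},
  {"slide":[0,1,0],"roll":0,"fingers":1},
  {"slide":[0,1,0],"roll":0,"fingers":1},
  {"slide":[0,1,0],"roll":0,"fingers":1},
  {"slide":[0,0,0],"roll":0,"fingers":1},
  {"slide":[0,0,0],"roll":0,"fingers":1},
])

```text
t: 23.3
tool_pos: [0.4721, 0.2877, 0.2055]
orientation: [-2.163, 0.123, 2.164]
force: [0.1, -0.5, 0.1]
opening: 0.0932
```

```bash
python3 look.py w11 can_a timer
```

```text
23.3 [0.4721 0.2877 0.2055] [[-0.0003, -0.1127, -0.9936], [-0.0006, -0.9936, 0.1127], [-1.0, 0.0006, 0.0002]] F [ 0.0553 -0.5095  0.0886] op 0.0932291414016889
can_a 0.84 [225.5  85.4] [0.5742 0.3118 0.044 ]
can_a 0.58 [213.9 190.7] [0.4573 0.341  0.044 ]
timer 0.63 [431.4 144.3] [0.4828 0.0543 0.023 ]
```

View pics/w11.png

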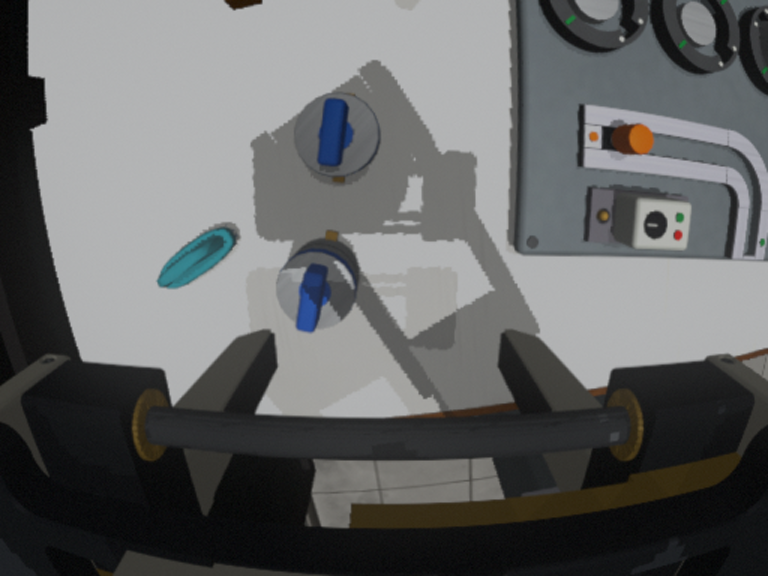

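Run:
```python
from fit import *
im=np.load('pics/w11.npy'); s=pickle.load(open('pics/w11.pkl','rb'))
print(fitcan(im,s,.5742,.3118,half=32,name='f11a'))
print(fitcan(im,s,.4573,.341,half=32,name='f11b'))
```

```text
(np.float64(0.5690980479887066), np.float64(0.31252729302653737), np.float64(166.76181216849855), np.float64(0.12979497354497355))
(np.float64(0.4581993102693008), np.float64(0.3435205246203513), np.float64(157.82450601807884), np.float64(0.2625984251968504))
```

View pics/f11a.png

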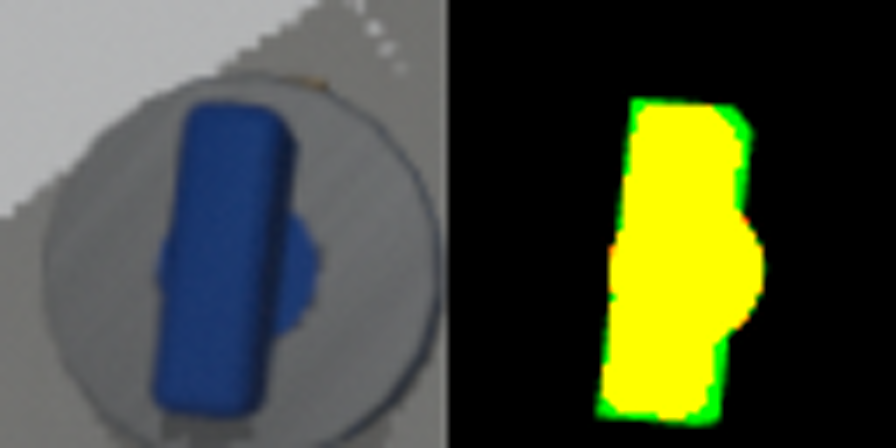

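View pics/f11b.png

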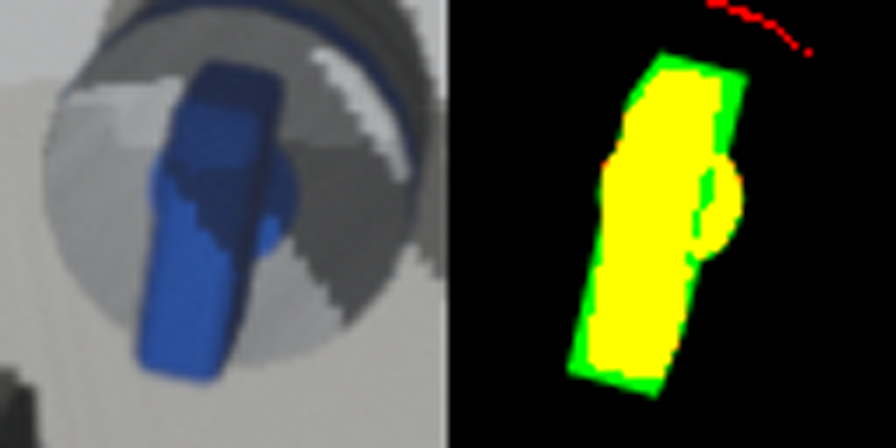

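Run:
```python
from h import *
for p in [(129,200),(118,172),(125,202)]: print(unproj('side',p,0))
for p in [(156,156),(152,100)]: print(unproj('top',p,0))
```

```text
[0.70949722 0.37666755 0.        ]
[0.84070419 0.38049903 0.        ]
[0.7068516  0.39111799 0.        ]
[0.70187709 0.39162689 0.        ]
[0.9287945  0.40737888 0.        ]
```

Call:
play_rows([
  {"slide":[0.65,0.17,-0.2],"roll":-0.17,"fingers":1},
  {"slide":[0.65,0.17,-0.4],"roll":-0.17,"fingers":1},
  {"slide":[0.65,0.17,-0.6],"roll":-0.17,"fingers":1},
  {"slide":[0.65,0.17,-0.6],"roll":-0.17,"fingers":0.3},
  {"slide":[0.63,0.15,-0.5],"roll":-0.16,"fingers":0.3},
  {"slide":[0,0,0],"roll":0,"fingers":0.3},
  {"slide":[0,0,0],"roll":0,"fingers":0.3},
])

```text
t: 24.32
tool_pos: [0.5689, 0.3126, 0.1373]
orientation: [-2.099, 0.243, 2.099]
force: [-0.1, -0.2, -0.0]
opening: 0.0614
```

```bash
python3 look.py w12;  python3 - <<'E'
from fit import *
im=np.load('pics/w12.npy'); s=pickle.load(open('pics/w12.pkl','rb'))
print(fitcan(im,s,.569,.3125,half=36,yaw0s=np.radians([157,166]),name='f12'))
E
```

```text
24.325 [0.5689 0.3126 0.1373] [[0.0, -0.2287, -0.9735], [0.0001, -0.9735, 0.2287], [-1.0, -0.0001, -0.0]] F [-0.0508 -0.2185 -0.0346] op 0.06138628111186997
(np.float64(0.5696010155484275), np.float64(0.3128667368962033), np.float64(165.19627262463842), np.float64(0.14477561196736174))
```

View pics/w12.png

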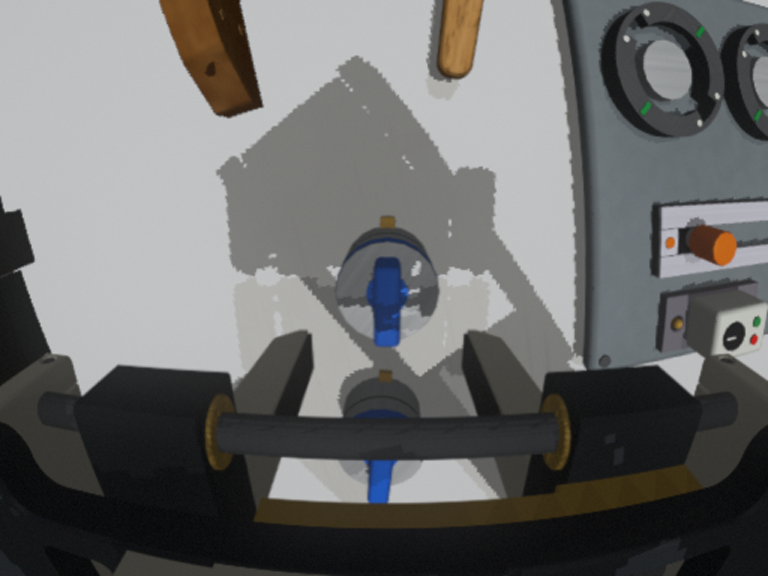

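View pics/f12.png

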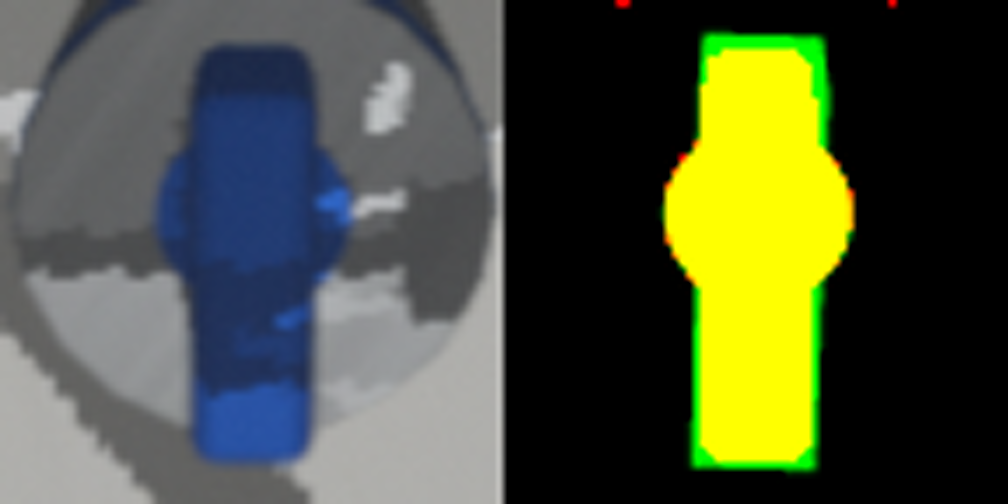

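Call:
play_rows([
  {"slide":[0.01,0,-0.8],"roll":-0.03,"fingers":0.3},
  {"slide":[0,0,-0.8],"roll":0,"fingers":0.3},
  {"slide":[0,0,-0.76],"roll":0,"fingers":0.3},
  {"slide":[0,0,0],"roll":0,"fingers":0.3},
  {"slide":[0,0,0],"roll":0,"fingers":-1},
  {"slide":[0,0,0],"roll":0,"fingers":-1},
  {"slide":[0,0,0],"roll":0,"fingers":-1},
  {"slide":[0,0,0],"roll":0,"fingers":-1},
  {"slide":[0,0,0],"roll":0,"fingers":-1},
], squeeze=60)

```text
t: 25.5
tool_pos: [0.5694, 0.313, 0.0661]
orientation: [-2.097, 0.247, 2.097]
force: [-0.6, 0.5, 0.5]
opening: 0.0148
```

Call:
play_rows([
  {"slide":[0,0,0.8],"roll":0,"fingers":-1},
  {"slide":[0,0,0.9],"roll":0,"fingers":-1},
  {"slide":[0,0,0.9],"roll":0,"fingers":-1},
  {"slide":[0.27,-0.97,0],"roll":0.59,"fingers":-1},
  {"slide":[0.27,-0.97,0],"roll":0.59,"fingers":-1},
  {"slide":[0.27,-0.97,0],"roll":0.59,"fingers":-1},
  {"slide":[0.27,-0.97,0],"roll":0.59,"fingers":-1},
  {"slide":[0.27,-0.97,0],"roll":0.59,"fingers":-1},
  {"slide":[0.27,-0.97,0],"roll":0.59,"fingers":-1},
  {"slide":[0.27,-0.97,0],"roll":0.59,"fingers":-1},
  {"slide":[0.27,-0.97,0],"roll":0.59,"fingers":-1},
  {"slide":[0.27,-0.97,0],"roll":0.59,"fingers":-1},
  {"slide":[0.27,-0.97,0],"roll":0.59,"fingers":-1},
  {"slide":[0.27,-0.98,0],"roll":0.59,"fingers":-1},
  {"slide":[0,0,0],"roll":0,"fingers":-1},
  {"slide":[0,0,0],"roll":0,"fingers":-1},
])

```text
t: 27.5
tool_pos: [0.658, -0.0069, 0.1433]
orientation: [1.834, 0.64, -1.836]
force: [-0.1, -0.0, -3.2]
opening: 0.0134
```

```bash
python3 look.py w13; python3 green.py w13
```

```text
27.5 [ 0.658  -0.0069  0.1433] [[-0.0012, 0.6211, -0.7837], [0.0006, -0.7837, -0.6211], [-1.0, -0.0012, 0.0006]] F [-0.13   -0.0118 -3.1909] op 0.013387779742985877
green 46 [217.5    106.4348] [0.6953 0.0678 0.051 ]
green 37 [132.8649 111.0541] [0.6458 0.1299 0.051 ]
green 41 [216.3659 190.4878] [0.634  0.0231 0.051 ]
green 44 [303.  190.5] [ 0.6832 -0.039   0.051 ]
green 12 [478.9167 205.1667] [ 0.8005 -0.216   0.051 ]
green 12 [477.4167 216.1667] [ 0.7908 -0.2256  0.051 ]
green 40 [465.35 232.25] [ 0.7668 -0.2264  0.051 ]
green 17 [494.4118 235.9412] [ 0.7942 -0.2754  0.051 ]
```

View pics/w13.png

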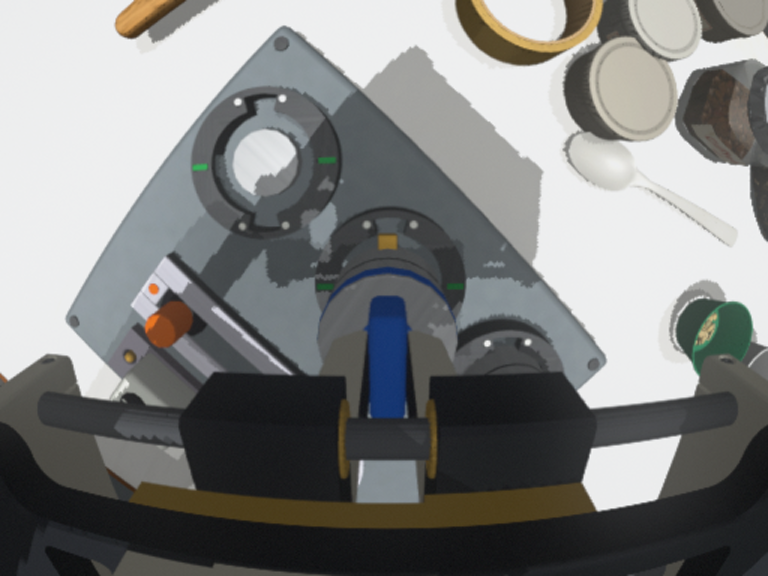

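Call:
play_rows([
  {"slide":[0.02,-0.035,-0.5],"roll":0,"fingers":-1},
  {"slide":[0,0,-0.4],"roll":0,"fingers":-1},
  {"slide":[0,0,-0.25],"roll":0,"fingers":-1},
  {"slide":[0,0,-0.1],"roll":0,"fingers":-1},
  {"slide":[0,0,0],"roll":0,"fingers":-1},
])

```text
t: 28.18
tool_pos: [0.6591, -0.0082, 0.1069]
orientation: [1.834, 0.64, -1.834]
force: [-2.4, 0.4, 3.3]
opening: 0.0135
```

Call:
play_rows([
  {"slide":[0,0,-0.15],"roll":0,"fingers":-1},
  {"slide":[0,0,-0.15],"roll":0,"fingers":-1},
  {"slide":[-0.02,0,-0.07],"roll":0,"fingers":-1},
  {"slide":[0,0,0],"roll":0,"fingers":-1},
])

```text
t: 28.68
tool_pos: [0.6598, -0.0085, 0.0968]
orientation: [1.836, 0.639, -1.831]
force: [-2.3, 1.2, 8.5]
opening: 0.0132
```

Call:
play_rows([
  {"slide":[0,0,-0.02],"roll":-0.24,"fingers":-1},
  {"slide":[0,0,0],"roll":-0.5,"fingers":-1},
  {"slide":[0,0,0],"roll":-0.75,"fingers":-1},
  {"slide":[0,0,0],"roll":-0.75,"fingers":-1},
  {"slide":[0,0,0],"roll":-0.75,"fingers":-1},
  {"slide":[0,0,0],"roll":-0.75,"fingers":-1},
  {"slide":[0,0,0],"roll":0,"fingers":-1},
])

```text
t: 29.55
tool_pos: [0.6604, -0.0089, 0.0969]
orientation: [2.149, 0.157, -2.139]
force: [-1.3, 0.3, 7.9]
opening: 0.0134
```

```bash
python3 -c "
from h import *
s=robot.read_state();print(s['wrist_torque'],s['force'],Ro.from_rotvec(s['orientation']).as_matrix().round(3))"
```

```text
[ 0.01963393  0.25651909 -0.06207558] [-1.27749791  0.26862707  7.93177834] [[ 0.005  0.147 -0.989]
 [-0.001 -0.989 -0.147]
 [-1.     0.001 -0.004]]
```

Call:
play_rows([
  {"slide":[0,0,-0.02],"roll":-0.75,"fingers":-1},
  {"slide":[0,0,0],"roll":-0.75,"fingers":-1},
  {"slide":[0,0,0],"roll":-0.75,"fingers":-1},
  {"slide":[0,0,0],"roll":-0.75,"fingers":-1},
  {"slide":[0,0,0],"roll":-0.75,"fingers":-1},
  {"slide":[0,0,0],"roll":-0.75,"fingers":-1},
  {"slide":[0,0,0],"roll":-0.75,"fingers":-1},
  {"slide":[0,0,0],"roll":-0.75,"fingers":-1},
  {"slide":[0,0,0],"roll":-0.75,"fingers":-1},
  {"slide":[0,0,0],"roll":-0.75,"fingers":-1},
  {"slide":[0,0,0],"roll":0,"fingers":-1},
  {"slide":[0,0,0],"roll":0,"fingers":-1},
])

```text
t: 31.05
tool_pos: [0.6604, -0.0087, 0.0963]
orientation: [-1.688, 0.81, 1.68]
force: [-0.9, 1.4, 7.8]
opening: 0.0139
```

```bash
python3 look.py w14
```

```text
31.05 [ 0.6604 -0.0087  0.0963] [[0.0046, -0.7822, -0.623], [-0.0004, -0.623, 0.7822], [-1.0, -0.0034, -0.0031]] F [-0.9068  1.4423  7.7992] op 0.013858154695576812
```

View pics/w14.png

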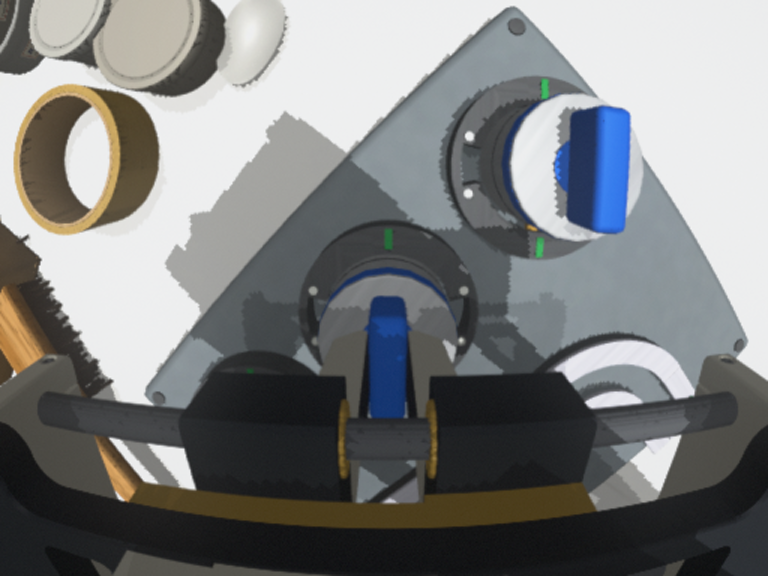

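Call:
play_rows([
  {"slide":[0,0,0.1],"roll":0,"fingers":-1},
  {"slide":[0,0,0.1],"roll":0,"fingers":-1},
  {"slide":[0,0,0],"roll":0,"fingers":-1},
  {"slide":[0,0,0],"roll":0,"fingers":0.1},
  {"slide":[0,0,0],"roll":0,"fingers":0.1},
  {"slide":[0,0,0],"roll":0,"fingers":0.1},
  {"slide":[0,0,0.7],"roll":0,"fingers":0.1},
  {"slide":[0,0,0.9],"roll":0,"fingers":0.1},
  {"slide":[0,0,0.9],"roll":0,"fingers":0.1},
  {"slide":[0,0,0],"roll":0,"fingers":0.1},
])

```text
t: 32.35
tool_pos: [0.6608, -0.0086, 0.18]
orientation: [-1.691, 0.809, 1.678]
force: [-1.0, 0.2, 0.1]
opening: 0.0512
```

```bash
python3 look.py w15 can_a
python3 - <<'E'
from fit import *
im=np.load('pics/w15.npy'); s=pickle.load(open('pics/w15.pkl','rb'))
for z in (.037,.044):print(fitcan(im,s,.66,-.009,z0=z,half=38,yaw0s=[np.radians(128)],name='f15'))
E
```

```text
32.35 [ 0.6608 -0.0086  0.18  ] [[0.0071, -0.782, -0.6232], [-0.0006, -0.6232, 0.7821], [-1.0, -0.0052, -0.005]] F [-1.0459  0.2401  0.0737] op 0.05117140381401478
can_a 0.57 [256.2 188.3] [0.657  0.0008 0.044 ]
(np.float64(0.6609139476263922), np.float64(-0.009048086022647636), np.float64(128.74439899058663), np.float64(0.15752493200362647))
(np.float64(0.6620340533791031), np.float64(-0.01066360785410188), np.float64(128.46279838948357), np.float64(0.19027520814061055))
```

View pics/w15.png

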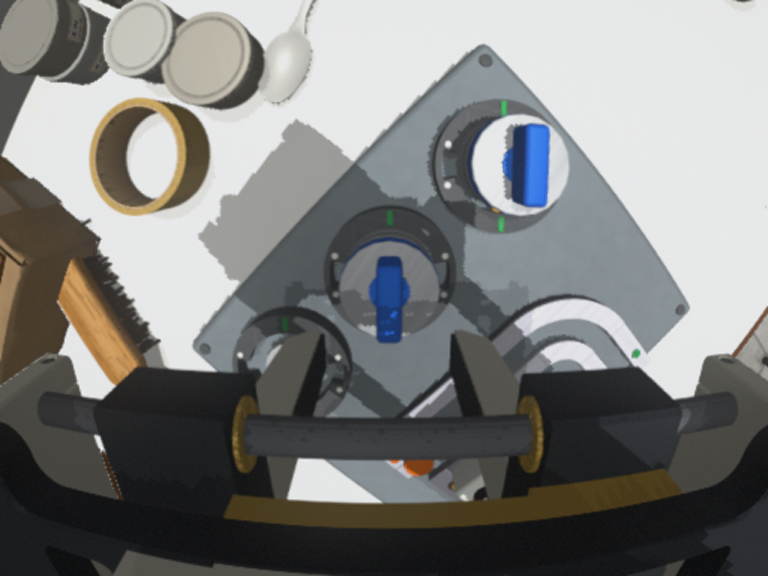

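Call:
play_rows([
  {"slide":[-0.56,0.98,0.2],"roll":0.31,"fingers":0.3},
  {"slide":[-0.56,0.98,0],"roll":0.31,"fingers":0.3},
  {"slide":[-0.56,0.98,0],"roll":0.31,"fingers":0.3},
  {"slide":[-0.56,0.98,0],"roll":0.31,"fingers":0.3},
  {"slide":[-0.56,0.98,0],"roll":0.31,"fingers":0.3},
  {"slide":[-0.56,0.98,0],"roll":0.31,"fingers":0.3},
  {"slide":[-0.56,0.98,0],"roll":0.31,"fingers":0.3},
  {"slide":[-0.56,0.98,-0.3],"roll":0.31,"fingers":0.3},
  {"slide":[-0.56,0.98,-0.35],"roll":0.31,"fingers":0.3},
  {"slide":[-0.56,0.98,-0.35],"roll":0.31,"fingers":0.3},
  {"slide":[-0.57,0.98,-0.35],"roll":0.31,"fingers":0.3},
  {"slide":[-0.57,0.98,-0.35],"roll":0.31,"fingers":0.3},
  {"slide":[0,0,0],"roll":0,"fingers":0.3},
  {"slide":[0,0,0],"roll":0,"fingers":0.3},
])

```text
t: 34.2
tool_pos: [0.4559, 0.3438, 0.1293]
orientation: [-2.014, 0.387, 2.016]
force: [1.5, -0.4, 0.1]
opening: 0.0603
```

```bash
python3 look.py w16 can_a;  python3 - <<'E'
from fit import *
im=np.load('pics/w16.npy'); s=pickle.load(open('pics/w16.pkl','rb'))
print(fitcan(im,s,.458,.3435,half=36,yaw0s=np.radians([150,160,170]),name='f16'))
E
```

```text
34.2 [0.4559 0.3438 0.1293] [[-0.0011, -0.3696, -0.9292], [-0.0012, -0.9292, 0.3696], [-1.0, 0.0015, 0.0006]] F [ 1.4732 -0.3825  0.0952] op 0.06025912829856384
can_a 0.6 [256.  188.2] [0.4604 0.344  0.044 ]
(np.float64(0.4588949932431875), np.float64(0.34332719855118815), np.float64(161.24098789121498), np.float64(0.14273648648648649))
```

View pics/w16.png

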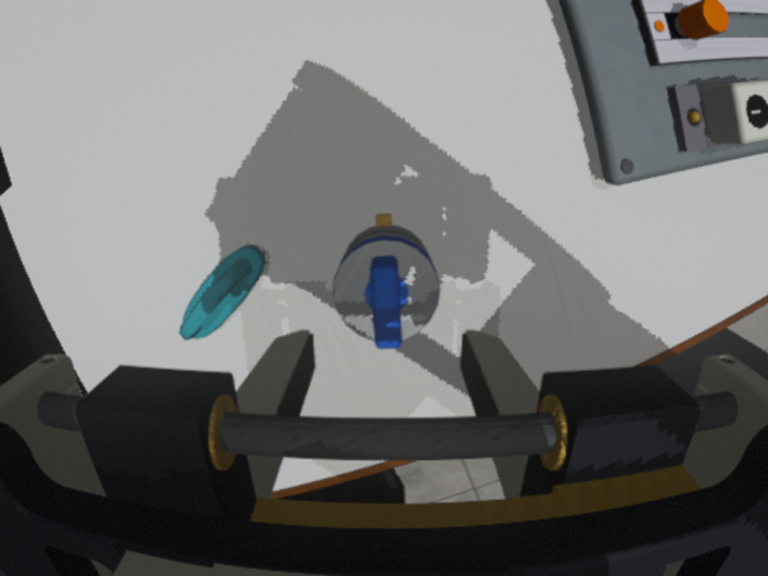

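View pics/f16.png

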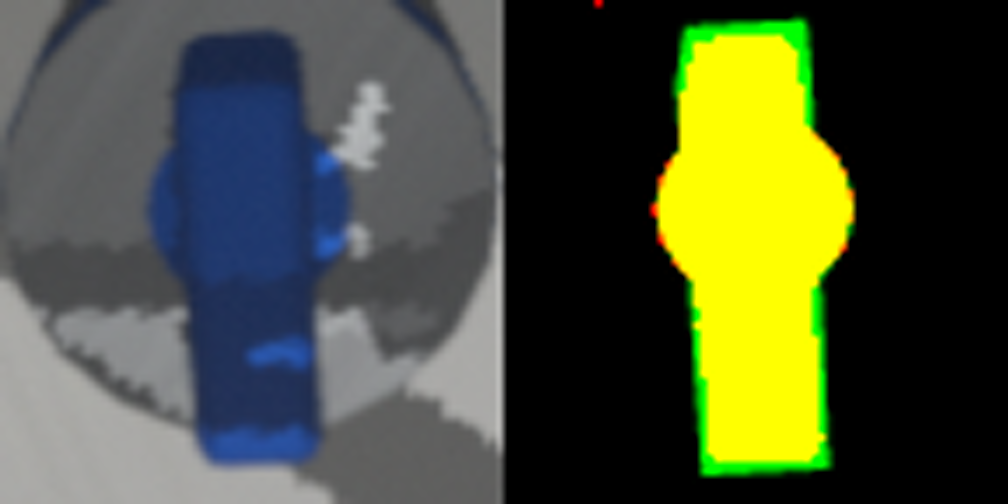

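Run:
```python
from fit import *
s=pickle.load(open('pics/w16.pkl','rb'))
for p in [(177,170),(170,195),(150,215),(122,222)]: print(wunproj(p,.03,s))
j=np.array([.3256,.9455]);print([.4589,.3433]+j*(.0604/2+.0175),[.4589,.3433]+j*.0604/2)
```

```text
[0.5007 0.4079 0.03  ]
[0.4811 0.4252 0.03  ]
[0.4702 0.4548 0.03  ]
[0.4745 0.489  0.03  ]
[0.4744 0.3884] [0.4687 0.3719]
```

Clear by about 25 mm or more. Descend and grip.

Call:
play_rows([
  {"slide":[0.05,-0.01,-0.5],"roll":0.36,"fingers":0.3},
  {"slide":[0.05,0,-0.8],"roll":0,"fingers":0.3},
  {"slide":[0,0,-0.8],"roll":0,"fingers":0.3},
  {"slide":[0,0,0],"roll":0,"fingers":0.3},
  {"slide":[0,0,0],"roll":0,"fingers":-1},
  {"slide":[0,0,0],"roll":0,"fingers":-1},
  {"slide":[0,0,0],"roll":0,"fingers":-1},
  {"slide":[0,0,0],"roll":0,"fingers":-1},
  {"slide":[0,0,0],"roll":0,"fingers":-1},
])

```text
t: 35.42
tool_pos: [0.4593, 0.3442, 0.0673]
orientation: [-2.044, 0.338, 2.044]
force: [-0.8, -1.1, 1.1]
opening: 0.0151
```

Call:
play_rows([
  {"slide":[0,0,0.8],"roll":0,"fingers":-1},
  {"slide":[0,0,0.9],"roll":0,"fingers":-1},
  {"slide":[0,0,0.9],"roll":0,"fingers":-1},
  {"slide":[0.78,-0.91,0],"roll":0.795,"fingers":-1},
  {"slide":[0.78,-0.91,0],"roll":0.795,"fingers":-1},
  {"slide":[0.78,-0.91,0],"roll":0.795,"fingers":-1},
  {"slide":[0.78,-0.91,0],"roll":0.795,"fingers":-1},
  {"slide":[0.78,-0.91,0],"roll":0.795,"fingers":-1},
  {"slide":[0.78,-0.91,0],"roll":0.795,"fingers":-1},
  {"slide":[0.78,-0.91,0],"roll":0.795,"fingers":-1},
  {"slide":[0.78,-0.91,0],"roll":0.795,"fingers":-1},
  {"slide":[0.78,-0.91,0],"roll":0.795,"fingers":-1},
  {"slide":[0,0,0],"roll":0,"fingers":-1},
  {"slide":[0,0,0],"roll":0,"fingers":-1},
])

```text
t: 37.17
tool_pos: [0.6692, 0.0987, 0.1444]
orientation: [1.834, 0.639, -1.837]
force: [0.2, 0.7, -2.4]
opening: 0.0134
```

```bash
python3 look.py w17; python3 green.py w17
```

```text
37.175 [0.6692 0.0987 0.1444] [[-0.0015, 0.6205, -0.7842], [0.0003, -0.7842, -0.6205], [-1.0, -0.0012, 0.001]] F [ 0.1534  0.6933 -2.4347] op 0.013441853959845566
green 39 [216.3846 189.4615] [0.6457 0.1292 0.051 ]
green 33 [303. 189.] [0.6953 0.0671 0.051 ]
```

View pics/w17.png

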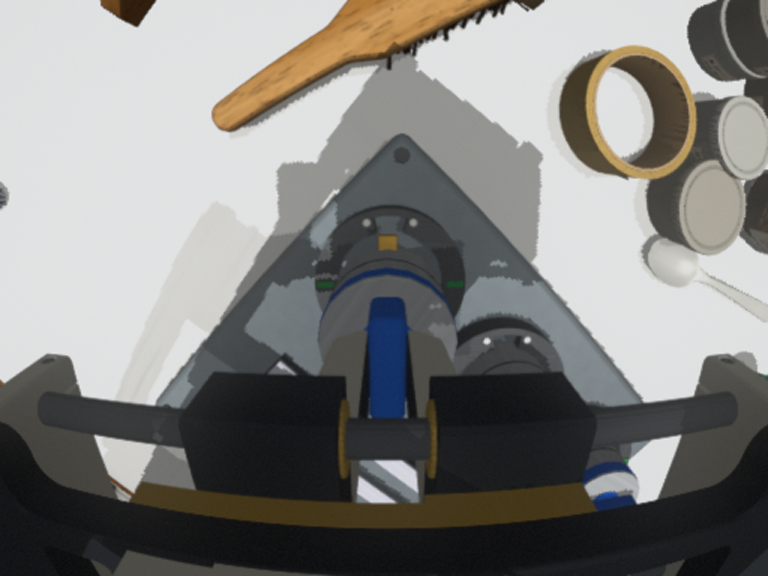

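Call:
play_rows([
  {"slide":[0.03,-0.01,-0.5],"roll":0.02,"fingers":-1},
  {"slide":[0,0,-0.4],"roll":0,"fingers":-1},
  {"slide":[0,0,-0.25],"roll":0,"fingers":-1},
  {"slide":[0,0,-0.1],"roll":0,"fingers":-1},
  {"slide":[0,0,0],"roll":0,"fingers":-1},
])

```text
t: 37.85
tool_pos: [0.6708, 0.0983, 0.1081]
orientation: [1.833, 0.642, -1.832]
force: [-3.4, 1.0, 3.7]
opening: 0.0136
```

Call:
play_rows([
  {"slide":[-0.01,0,-0.15],"roll":0,"fingers":-1},
  {"slide":[0,0,-0.15],"roll":0,"fingers":-1},
  {"slide":[-0.01,0,-0.09],"roll":0,"fingers":-1},
  {"slide":[0,0,0],"roll":0,"fingers":-1},
])

```text
t: 38.35
tool_pos: [0.6714, 0.0982, 0.0979]
orientation: [1.835, 0.641, -1.83]
force: [-3.3, 0.1, 8.6]
opening: 0.0133
```

Call:
play_rows([
  {"slide":[0,0,-0.03],"roll":0,"fingers":-1},
  {"slide":[0,0,0],"roll":-0.25,"fingers":-1},
  {"slide":[0,0,0],"roll":-0.5,"fingers":-1},
  {"slide":[0,0,0],"roll":-0.75,"fingers":-1},
  {"slide":[0,0,0],"roll":-0.75,"fingers":-1},
  {"slide":[0,0,0],"roll":-0.75,"fingers":-1},
  {"slide":[0,0,0],"roll":0,"fingers":-1},
])

```text
t: 39.22
tool_pos: [0.6725, 0.0978, 0.0979]
orientation: [2.092, 0.264, -2.081]
force: [-0.0, -1.1, 8.8]
opening: 0.0134
```

```bash
python3 -c "
from h import *
s=robot.read_state();print(s['wrist_torque'],s['force'],Ro.from_rotvec(s['orientation']).as_matrix().round(3))"
```

```text
[-0.11542453  0.28981805 -0.08235676] [-0.04753767 -1.10401675  8.84153609] [[ 0.005  0.25  -0.968]
 [-0.    -0.968 -0.25 ]
 [-1.     0.002 -0.005]]
```

Call:
play_rows([
  {"slide":[0,0,-0.02],"roll":-0.75,"fingers":-1},
  {"slide":[0,0,0],"roll":-0.75,"fingers":-1},
  {"slide":[0,0,0],"roll":-0.75,"fingers":-1},
  {"slide":[0,0,0],"roll":-0.75,"fingers":-1},
  {"slide":[0,0,0],"roll":-0.75,"fingers":-1},
  {"slide":[0,0,0],"roll":-0.75,"fingers":-1},
  {"slide":[0,0,0],"roll":-0.75,"fingers":-1},
  {"slide":[0,0,0],"roll":-0.75,"fingers":-1},
  {"slide":[0,0,0],"roll":-0.75,"fingers":-1},
  {"slide":[0,0,0],"roll":-0.75,"fingers":-1},
  {"slide":[0,0,0],"roll":-0.75,"fingers":-1},
  {"slide":[0,0,0],"roll":0,"fingers":-1},
  {"slide":[0,0,0],"roll":0,"fingers":-1},
])

```text
t: 40.85
tool_pos: [0.6725, 0.0978, 0.0974]
orientation: [-1.689, 0.809, 1.68]
force: [-0.5, -0.6, 8.9]
opening: 0.0138
```

```bash
python3 look.py w18
```

```text
40.85 [0.6725 0.0978 0.0974] [[0.0057, -0.7819, -0.6234], [-0.0, -0.6234, 0.7819], [-1.0, -0.0044, -0.0035]] F [-0.4821 -0.6201  8.9152] op 0.013785668559320344
```

View pics/w18.png

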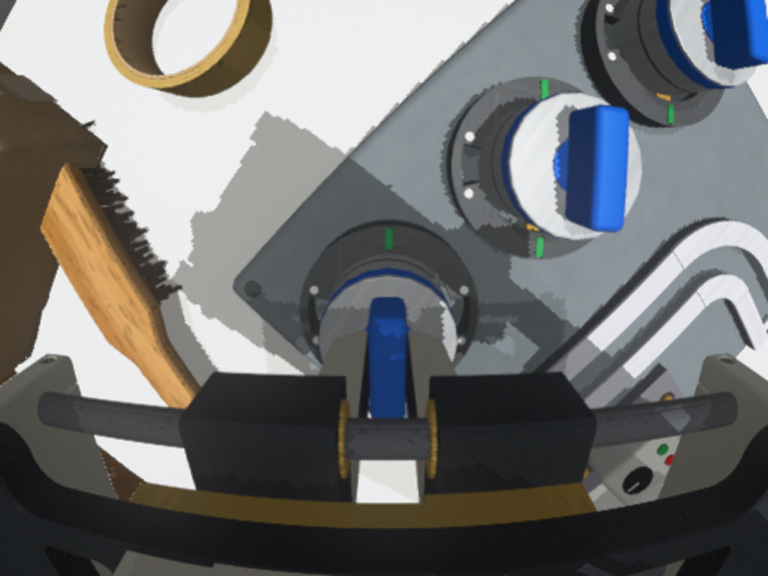

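Call:
play_rows([
  {"slide":[0,0,0.1],"roll":0,"fingers":-1},
  {"slide":[0,0,0.1],"roll":0,"fingers":-1},
  {"slide":[0,0,0],"roll":0,"fingers":-1},
  {"slide":[0,0,0],"roll":0,"fingers":0.1},
  {"slide":[0,0,0],"roll":0,"fingers":0.1},
  {"slide":[0,0,0],"roll":0,"fingers":0.1},
  {"slide":[0,0,0.7],"roll":0,"fingers":0.1},
  {"slide":[0,0,0.9],"roll":0,"fingers":0.1},
  {"slide":[0,0,0.9],"roll":0,"fingers":0.1},
  {"slide":[-0.8,-0.7,0.7],"roll":0.5,"fingers":0.1},
  {"slide":[-0.8,-0.8,0.7],"roll":1,"fingers":0.1},
  {"slide":[-0.8,-0.8,0.7],"roll":1,"fingers":0.1},
  {"slide":[-0.8,-0.8,0.3],"roll":1,"fingers":0.1},
  {"slide":[-0.2,-0.2,0],"roll":1,"fingers":0.1},
  {"slide":[0,0,0],"roll":1,"fingers":0.1},
  {"slide":[0,0,0],"roll":0.13,"fingers":0.1},
  {"slide":[0,0,0],"roll":0,"fingers":0.1},
  {"slide":[0,0,0],"roll":0,"fingers":0.1},
])

```text
t: 43.15
tool_pos: [0.5683, -0.0008, 0.2476]
orientation: [-2.163, 0.122, 2.163]
force: [0.2, -0.1, -0.1]
opening: 0.0511
```

```bash
python3 look.py w19 can_a lock_knob guide_end timer
python3 - <<'E'
from fit import *
im=np.load('pics/w19.npy'); s=pickle.load(open('pics/w19.pkl','rb'))
for x,y in [(.6706,.0985),(.6586,-.008),(.6466,-.1147)]:
  print([np.round(fitcan(im,s,x,y,z0=z,half=36,yaw0s=[np.radians(128)]),4) for z in (.030,.037,.044)])
E
```

```text
43.15 [ 0.5683 -0.0008  0.2476] [[0.0001, -0.1125, -0.9937], [0.0, -0.9937, 0.1125], [-1.0, -0.0, -0.0001]] F [ 0.2364 -0.0569 -0.1363] op 0.051092912728549295
can_a 0.93 [254.9  90. ] [ 0.6635 -0.0075  0.044 ]
can_a 0.86 [163.7  94.9] [0.6745 0.1077 0.044 ]
can_a 0.81 [349.9  91.5] [ 0.652 -0.127  0.044]
lock_knob 0.7 [186.5 188. ] [0.5538 0.0921 0.06  ]
lock_knob 0.25 [ 29.3 231.9] [0.5114 0.3889 0.06  ]
guide_end 0.8 [311.5 238. ] [ 0.4519 -0.065   0.03  ]
timer 0.73 [211.6 232.6] [0.4738 0.0781 0.023 ]
[array([  0.6728,   0.1   , 125.5775,   0.1914]), array([  0.6714,   0.0976, 127.8662,   0.2261]), array([  0.6715,   0.0954, 124.3499,   0.2594])]
[array([  0.6608,  -0.009 , 128.4183,   0.0811]), array([  0.6604,  -0.0091, 128.8333,   0.1107]), array([  0.6602,  -0.0092, 127.6163,   0.1497])]
[array([  0.6484,  -0.1175, 126.7151,   0.1864]), array([  0.6479,  -0.1149, 124.2822,   0.2251]), array([  0.6488,  -0.1134, 124.7412,   0.2707])]
```

View pics/w19.png

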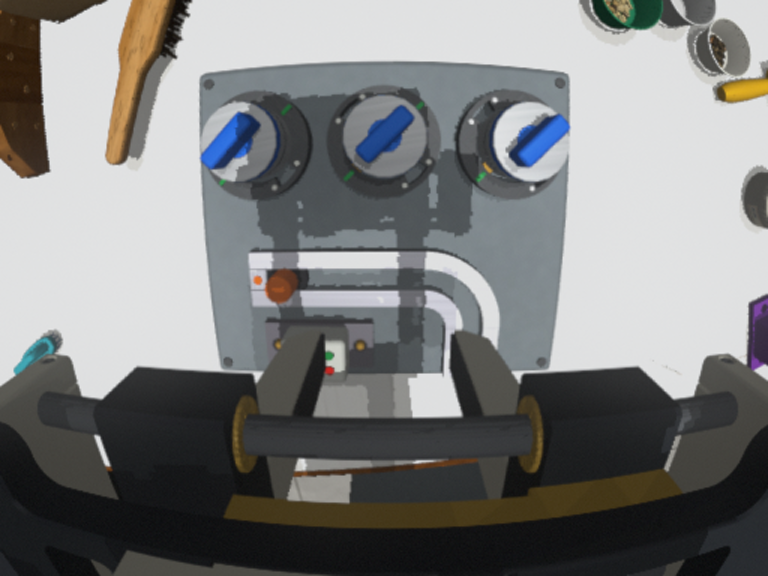

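Run:
```python
from fit import *
im=np.load('pics/w19.npy'); save('w19a',im[40:150,120:400],2.8)
for n,x,y in [('w18',.6605,-.009),('w15',.648,-.115),('w18',.648,-.115)]:
  im=np.load(f'pics/{n}.npy'); s=pickle.load(open(f'pics/{n}.pkl','rb'))
  print(n,wproj([x,y,.1],s),np.round(fitcan(im,s,x,y,z0=.037,half=55,yaw0s=np.radians([124,128,132]),name='g'+n),4))
```

```text
w18 [388.8957 110.7543] [  0.6612  -0.0083 128.4959   0.1381]
w15 [348.9997 109.4916] [  0.649   -0.1146 127.9746   0.178 ]
w18 [481.7679  15.5954] [  0.6495  -0.1159 139.5129   0.2749]
```

View pics/w19a.png

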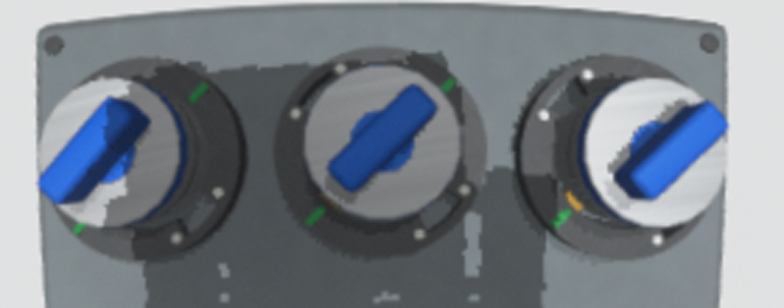

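View pics/gw15.png

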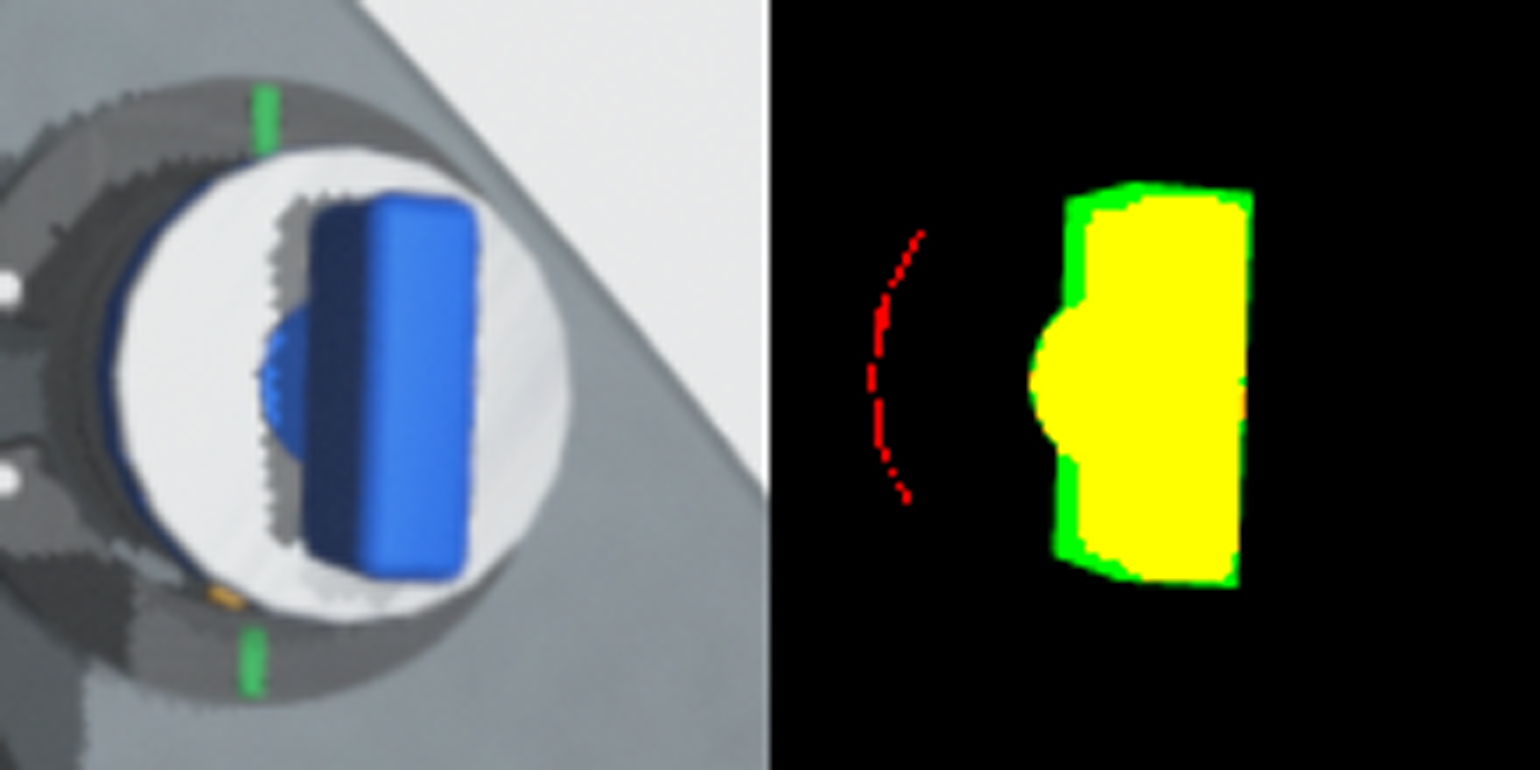

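Call:
play_rows([
  {"slide":[-0.12,0.77,-0.9],"roll":0,"fingers":0.1},
  {"slide":[-0.12,0.77,-0.9],"roll":0,"fingers":0.1},
  {"slide":[-0.12,0.77,-0.9],"roll":0,"fingers":0.1},
  {"slide":[-0.12,0.77,-0.9],"roll":0,"fingers":0.1},
  {"slide":[0,0,0],"roll":0,"fingers":0.1},
  {"slide":[0,0,0],"roll":0,"fingers":0.1},
], squeeze=20)

```text
t: 44.15
tool_pos: [0.5544, 0.0911, 0.1404]
orientation: [-2.166, 0.121, 2.163]
force: [0.7, -0.3, 0.6]
opening: 0.0508
```

```bash
python3 look.py w20 lock_knob
python3 - <<'E'
from fit import *
im=np.load('pics/w20.npy'); s=pickle.load(open('pics/w20.pkl','rb'))
save('w20a',im[120:260,170:350],4)
r=robot.regions_of('wrist','lock_knob')
for d in r: print(d['p'],d['extent'])
E
```

```text
44.15 [0.5544 0.0911 0.1404] [[0.0011, -0.1108, -0.9938], [-0.0003, -0.9938, 0.1108], [-1.0, 0.0002, -0.0011]] F [ 0.6709 -0.3087  0.5547] op 0.05082510676347283
lock_knob 0.87 [258.4 195.1] [0.5537 0.0911 0.06  ]
lock_knob 0.25 [441.9  79.9] [ 0.6454 -0.0918  0.06  ]
0.59 [259.2, 199.2, 37.8, 36.0]
```

View pics/w20a.png

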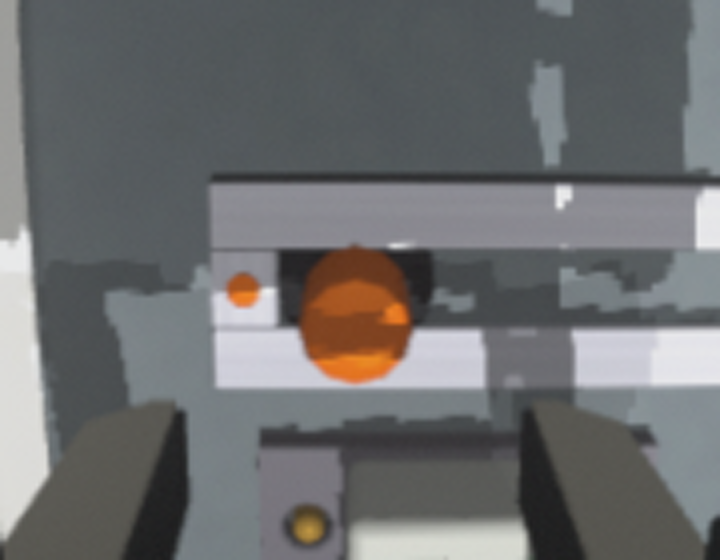

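Call:
play_rows([
  {"slide":[-0.01,0,-1],"roll":0,"fingers":0.1},
  {"slide":[0,0,-1],"roll":0,"fingers":0.1},
  {"slide":[0,0,-0.7],"roll":0,"fingers":0.1},
  {"slide":[0,0,-0.28],"roll":0,"fingers":0.1},
  {"slide":[0,0,0],"roll":0,"fingers":-1},
  {"slide":[0,0,0],"roll":0,"fingers":-1},
  {"slide":[0,0,0],"roll":0,"fingers":-1},
  {"slide":[0,0,0],"roll":0,"fingers":-1},
])

```text
t: 45.3
tool_pos: [0.5543, 0.0915, 0.0511]
orientation: [-2.166, 0.12, 2.162]
force: [0.6, -0.4, 5.1]
opening: 0.0235
```

Run:
```python
from h import *
np.set_printoptions(precision=4,suppress=True)
s=robot.read_state(); p=s['tool_pos']; print(p,s['opening'],s['force'])
a=np.radians(-6.45); R=np.array([[np.cos(a),-np.sin(a)],[np.sin(a),np.cos(a)]]); O=np.array([.5910,-.0003])
print('deck',R.T@(p[:2]-O))
W=[(-.05,-.035)]+[(-.095+.045*np.cos(t),-.035-.045*np.sin(t)) for t in np.radians([15,30,45,60,75,90])]+[(-.132,-.08)]
for w in W: print(np.array(w),O+R@w)
```

```text
[0.5543 0.0915 0.0511] 0.02351488720513115 [ 0.5832 -0.4318  5.1474]
deck [-0.0468  0.0871]
[-0.05  -0.035] [ 0.5374 -0.0295]
[-0.0515 -0.0466] [ 0.5346 -0.0409]
[-0.056  -0.0575] [ 0.5289 -0.0511]
[-0.0632 -0.0668] [ 0.5207 -0.0596]
[-0.0725 -0.074 ] [ 0.5106 -0.0657]
[-0.0834 -0.0785] [ 0.4994 -0.0689]
[-0.095 -0.08 ] [ 0.4876 -0.0691]
[-0.132 -0.08 ] [ 0.4508 -0.065 ]
```

Call:
play_rows([
  {"slide":[-0.055,-0.3,0],"roll":0,"fingers":-1},
  {"slide":[-0.06,-0.5,0],"roll":0,"fingers":-1},
  {"slide":[-0.06,-0.5,0],"roll":0,"fingers":-1},
], squeeze=25)

```text
t: 45.68
tool_pos: [0.5491, 0.0524, 0.0511]
orientation: [-2.166, 0.119, 2.162]
force: [-0.1, 4.2, 6.0]
opening: 0.0235
```

Call:
play_rows([
  {"slide":[-0.065,-0.54,0],"roll":0,"fingers":-1},
  {"slide":[-0.065,-0.54,0],"roll":0,"fingers":-1},
  {"slide":[-0.065,-0.54,0],"roll":0,"fingers":-1},
  {"slide":[-0.065,-0.54,0],"roll":0,"fingers":-1},
  {"slide":[-0.065,-0.5,0],"roll":0,"fingers":-1},
])

```text
t: 46.3
tool_pos: [0.5392, -0.0277, 0.0511]
orientation: [-2.166, 0.119, 2.162]
force: [0.4, 4.1, 5.9]
opening: 0.0232
```

```bash
python3 look.py w21
```

```text
46.3 [ 0.5392 -0.0277  0.0511] [[0.0021, -0.111, -0.9938], [0.0008, -0.9938, 0.111], [-1.0, -0.001, -0.002]] F [0.4387 4.0993 5.9026] op 0.023223963546741073
```

View pics/w21.png

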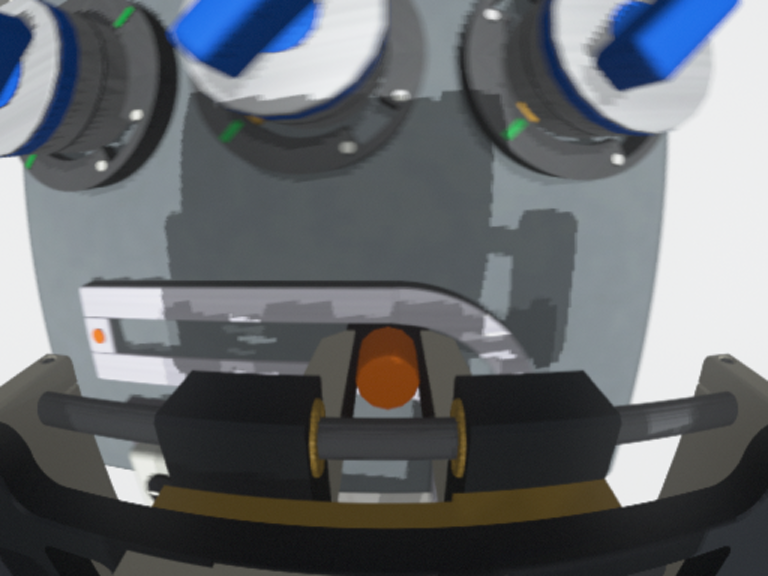

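Call:
play_rows([
  {"slide":[-0.11,-0.44,0],"roll":0,"fingers":-1},
  {"slide":[-0.19,-0.34,0],"roll":0,"fingers":-1},
  {"slide":[-0.28,-0.28,0],"roll":0,"fingers":-1},
  {"slide":[0,0,0],"roll":0,"fingers":-1},
])

```text
t: 46.85
tool_pos: [0.5214, -0.0604, 0.0511]
orientation: [-2.166, 0.122, 2.162]
force: [-1.3, -2.6, 7.7]
opening: 0.0238
```

Call:
play_rows([
  {"slide":[-0.34,-0.17,0],"roll":0,"fingers":-1},
  {"slide":[-0.38,-0.11,0],"roll":0,"fingers":-1},
  {"slide":[-0.4,0,0],"roll":0,"fingers":-1},
  {"slide":[0,0,0],"roll":0,"fingers":-1},
])

```text
t: 47.35
tool_pos: [0.4874, -0.0684, 0.0511]
orientation: [-2.166, 0.122, 2.163]
force: [-1.7, -0.9, 9.6]
opening: 0.0238
```

Call:
play_rows([
  {"slide":[-0.4,0.04,0],"roll":0,"fingers":-1},
  {"slide":[-0.4,0.04,0],"roll":0,"fingers":-1},
  {"slide":[-0.35,0.03,0],"roll":0,"fingers":-1},
  {"slide":[0,0,0],"roll":0,"fingers":-1},
])

```text
t: 47.85
tool_pos: [0.453, -0.0647, 0.051]
orientation: [-2.167, 0.121, 2.162]
force: [-0.5, 0.1, 10.2]
opening: 0.0235
```

```bash
python3 look.py w22
```

```text
47.85 [ 0.453  -0.0647  0.051 ] [[0.002, -0.1108, -0.9938], [-0.0008, -0.9938, 0.1108], [-1.0, 0.0006, -0.0021]] F [-0.4994  0.116  10.1787] op 0.023469337007877254
```

View pics/w22.png

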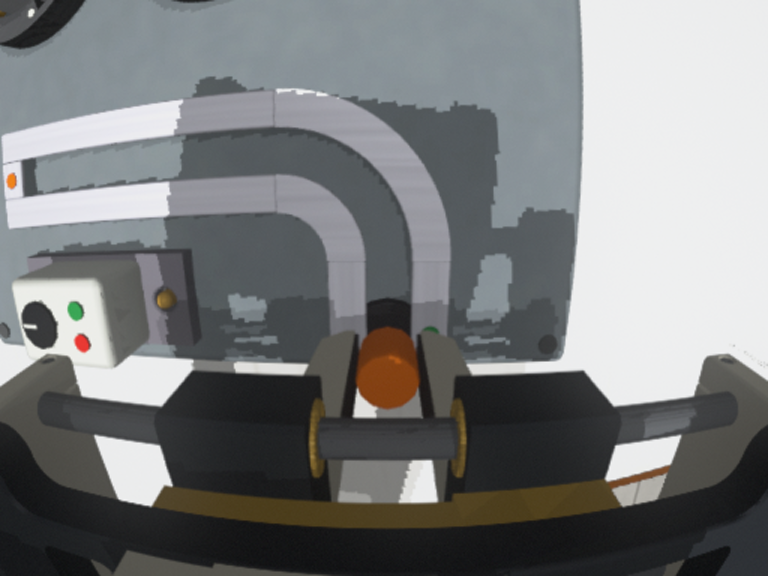

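Call:
play_rows([
  {"slide":[-0.06,0.005,0],"roll":0,"fingers":-1},
  {"slide":[-0.04,0,0],"roll":0,"fingers":-1},
  {"slide":[0,0,0],"roll":0,"fingers":-1},
])

```text
t: 48.28
tool_pos: [0.4515, -0.0647, 0.0512]
orientation: [-2.169, 0.121, 2.16]
force: [6.6, -0.0, 4.2]
opening: 0.0232
```

Call:
play_rows([
  {"slide":[-0.05,0,0],"roll":0,"fingers":-1},
  {"slide":[0,0,0],"roll":0,"fingers":-1},
])

```text
t: 48.52
tool_pos: [0.4508, -0.0646, 0.0514]
orientation: [-2.171, 0.121, 2.157]
force: [9.8, 2.3, 2.0]
opening: 0.0234
```

Call:
play_rows([
  {"slide":[-0.06,0,0],"roll":0,"fingers":-1},
  {"slide":[0,0,0],"roll":0,"fingers":-1},
])

```text
t: 48.78
tool_pos: [0.4496, -0.0646, 0.0516]
orientation: [-2.173, 0.121, 2.156]
force: [11.4, 2.4, 1.2]
opening: 0.0233
```

Call:
play_rows([
  {"slide":[0,0,0],"roll":0,"fingers":0.1},
  {"slide":[0,0,0],"roll":0,"fingers":0.1},
  {"slide":[0,0,0],"roll":0,"fingers":0.1},
  {"slide":[0,0,0.7],"roll":0,"fingers":0.1},
  {"slide":[0,0,1],"roll":0,"fingers":0.1},
  {"slide":[0,0,1],"roll":0,"fingers":0.1},
  {"slide":[0,0,1],"roll":0,"fingers":0.1},
  {"slide":[0,0,1],"roll":0,"fingers":0.1},
  {"slide":[0,0,0],"roll":0,"fingers":0.1},
])

```text
t: 49.9
tool_pos: [0.448, -0.0645, 0.1934]
orientation: [-2.169, 0.121, 2.16]
force: [-0.5, 0.1, -0.5]
opening: 0.051
```

```bash
python3 look.py w23 lock_knob guide_end timer can_a
python3 - <<'E'
from fit import *
im=np.load('pics/w23.npy'); save('w23a',im[130:260,150:330],4)
E
```

```text
49.9 [ 0.448  -0.0645  0.1934] [[0.0041, -0.1109, -0.9938], [-0.0012, -0.9938, 0.1109], [-1.0, 0.0007, -0.0042]] F [-0.506   0.0846 -0.5021] op 0.05102859182125142
lock_knob 0.68 [257.5 175.8] [ 0.4524 -0.0643  0.06  ]
guide_end 0.87 [259.5 169.2] [ 0.4527 -0.0666  0.03  ]
timer 0.72 [133.  157.7] [0.4842 0.0851 0.023 ]
```

View pics/w23.png

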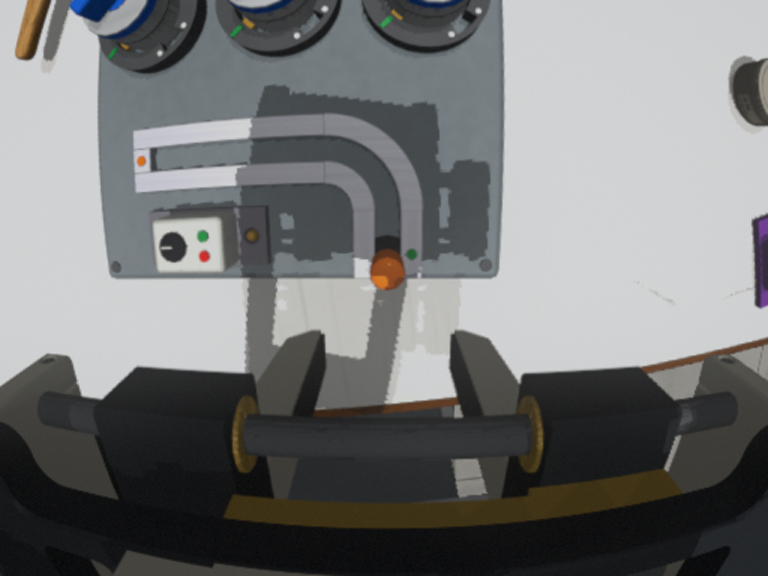

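View pics/w23a.png

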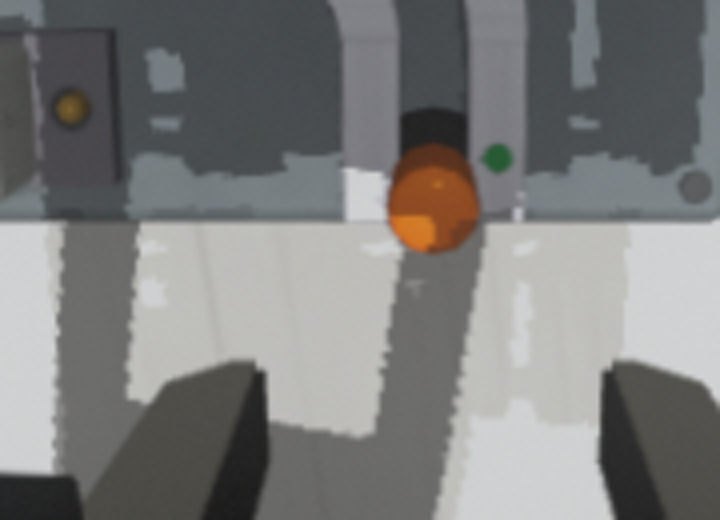

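Run:
```python
from fit import *
s=pickle.load(open('pics/w23.pkl','rb'))
a=np.radians(-6.45); R=np.array([[np.cos(a),-np.sin(a)],[np.sin(a),np.cos(a)]]); O=np.array([.5910,-.0003])
q=lambda u,v:((u+.5)/4-.5+150,(v+.5)/4-.5+130)
for n,p,z in [('top',(434,209),.075),('green',(498,158),.0425),('deckedge',(434,221),.03),('peg',(70,107),.044),('lip end',(370,221),.0425)]:
    w=wunproj(q(*p),z,s); print(n,w,R.T@(w[:2]-O))
im=robot.read_camera('top'); save('topend',im[130:270,110:430],2.45)
for n in ('lock_knob','guide_end'): print([(d['point'],d['p']) for d in robot.mark_of('top',n)])
w=O+R@[-.132,-.08]
for x in(-.130,-.132,-.134):
    w=O+R@[x,-.08]; print(x,wproj([*w,.075],s), (wproj([*w,.075],s)-[150,130]+.5)*4-.5)
```

```text
top [ 0.4497 -0.0646  0.075 ] [-0.1332 -0.0798]
green [ 0.4537 -0.0828  0.0425] [-0.1272 -0.0974]
deckedge [ 0.4346 -0.063   0.03  ] [-0.1484 -0.0799]
peg [0.4823 0.0334 0.044 ] [-0.1118  0.0213]
lip end [ 0.4399 -0.0458  0.0425] [-0.145  -0.0621]
[]
[]
-0.13 [258.3217 178.7368] [434.7869 196.4471]
-0.132 [258.3192 180.697 ] [434.7769 204.288 ]
-0.134 [258.3168 182.6507] [434.767  212.1028]
```

View pics/topend.png

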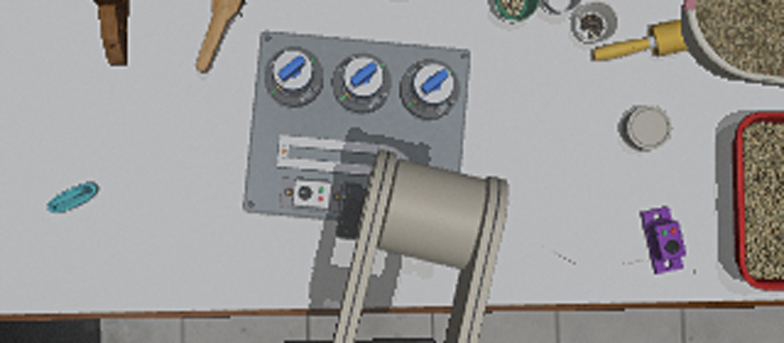

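Call:
play_rows([
  {"slide":[0.5,-0.06,0],"roll":0,"fingers":-1},
  {"slide":[0.55,-0.05,0],"roll":0,"fingers":-1},
  {"slide":[0,0,-0.9],"roll":0,"fingers":-1},
  {"slide":[0,0,-0.9],"roll":0,"fingers":-1},
  {"slide":[0,0,-0.9],"roll":0,"fingers":-1},
  {"slide":[0,0,-0.9],"roll":0,"fingers":-1},
  {"slide":[0,0,-0.9],"roll":0,"fingers":-1},
  {"slide":[0,0,-0.18],"roll":0,"fingers":-1},
  {"slide":[0,0,0],"roll":0,"fingers":-1},
])

```text
t: 51.42
tool_pos: [0.478, -0.0673, 0.0507]
orientation: [-2.163, 0.12, 2.165]
force: [-0.2, 0.2, 0.3]
opening: 0.0003
```

```bash
python3 look.py w24
```

```text
51.425 [ 0.478  -0.0673  0.0507] [[-0.0006, -0.111, -0.9938], [0.0002, -0.9938, 0.111], [-1.0, -0.0001, 0.0007]] F [-0.1549  0.2235  0.336 ] op 0.0003308667357937149
```

View pics/w24.png

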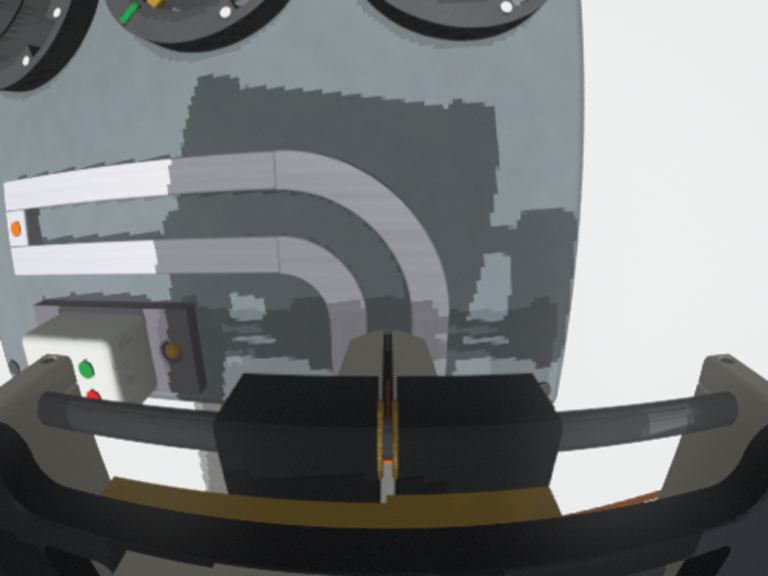

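Clear of the knob; push toward the stop in small steps.

Call:
play_rows([
  {"slide":[-0.15,0.01,0],"roll":0,"fingers":-1},
  {"slide":[-0.1,0.01,0],"roll":0,"fingers":-1},
  {"slide":[0,0,0],"roll":0,"fingers":-1},
])

```text
t: 51.85
tool_pos: [0.4708, -0.0669, 0.0511]
orientation: [-2.165, 0.121, 2.163]
force: [0.1, 0.1, -0.4]
opening: 0.0003
```

Call:
play_rows([
  {"slide":[-0.05,0.005,0],"roll":0,"fingers":-1},
  {"slide":[0,0,0],"roll":0,"fingers":-1},
])

```text
t: 52.1
tool_pos: [0.4702, -0.0668, 0.0514]
orientation: [-2.167, 0.121, 2.162]
force: [3.8, -0.6, 2.6]
opening: 0.0006
```

Call:
play_rows([
  {"slide":[-0.05,0.005,0],"roll":0,"fingers":-1},
  {"slide":[0,0,0],"roll":0,"fingers":-1},
])

```text
t: 52.35
tool_pos: [0.4696, -0.0668, 0.0518]
orientation: [-2.169, 0.121, 2.16]
force: [6.1, -0.2, 3.4]
opening: 0.0004
```

Call:
play_rows([
  {"slide":[-0.05,0.005,0],"roll":0,"fingers":-1},
  {"slide":[0,0,0],"roll":0,"fingers":-1},
])

```text
t: 52.6
tool_pos: [0.469, -0.0668, 0.0523]
orientation: [-2.171, 0.121, 2.158]
force: [8.6, -0.3, 2.1]
opening: 0.0004
```

Call:
play_rows([
  {"slide":[-0.1,0.01,0],"roll":0,"fingers":-1},
  {"slide":[-0.1,0.01,0],"roll":0,"fingers":-1},
  {"slide":[0,0,0],"roll":0,"fingers":-1},
])

```text
t: 52.98
tool_pos: [0.4675, -0.0667, 0.0536]
orientation: [-2.182, 0.122, 2.147]
force: [28.8, -1.1, -12.1]
opening: 0.0006
```

```bash
python3 -c "
from h import *
s=robot.read_state();print(s['tool_pos'],s['force'],s['wrist_torque'],Ro.from_rotvec(s['orientation']).as_matrix().round(4))"
```

```text
[ 0.46751188 -0.06671528  0.05355859] [ 28.77478978  -1.09921439 -12.06039552] [-0.2287156  -5.27328796 -0.01812176] [[ 1.620e-02 -1.114e-01 -9.936e-01]
 [-2.200e-03 -9.938e-01  1.113e-01]
 [-9.999e-01  4.000e-04 -1.640e-02]]
```

Call:
play_rows([
  {"slide":[0.3,-0.03,0],"roll":0,"fingers":-1},
  {"slide":[0.4,-0.04,0],"roll":0,"fingers":-1},
  {"slide":[0,0,0.8],"roll":0,"fingers":-1},
  {"slide":[0,0,1],"roll":0,"fingers":-1},
  {"slide":[0,0,1],"roll":0,"fingers":-1},
  {"slide":[0,0,1],"roll":0,"fingers":-1},
  {"slide":[0,0,1],"roll":0,"fingers":0},
  {"slide":[0,0,1],"roll":0,"fingers":0.2},
  {"slide":[0.3,0,0],"roll":0,"fingers":0.2},
  {"slide":[0,0,0],"roll":0,"fingers":0.2},
  {"slide":[0,0,0],"roll":0,"fingers":0.2},
])

```text
t: 54.35
tool_pos: [0.4892, -0.0676, 0.2226]
orientation: [-2.16, 0.12, 2.168]
force: [0.3, 0.4, -0.1]
opening: 0.0458
```

```bash
python3 look.py w25 lock_knob guide_end
python3 - <<'E'
from fit import *
im=np.load('pics/w25.npy'); save('w25a',im[130:280,150:350],3.8)
E
```

```text
54.35 [ 0.4892 -0.0676  0.2226] [[-0.0035, -0.1108, -0.9938], [0.0008, -0.9938, 0.1108], [-1.0, -0.0004, 0.0036]] F [ 0.349   0.399  -0.1433] op 0.04580227094829345
lock_knob 0.64 [260.  203.6] [ 0.4519 -0.0654  0.06  ]
guide_end 0.92 [259.4 193.9] [ 0.4545 -0.0651  0.03  ]
```

View pics/w25.png

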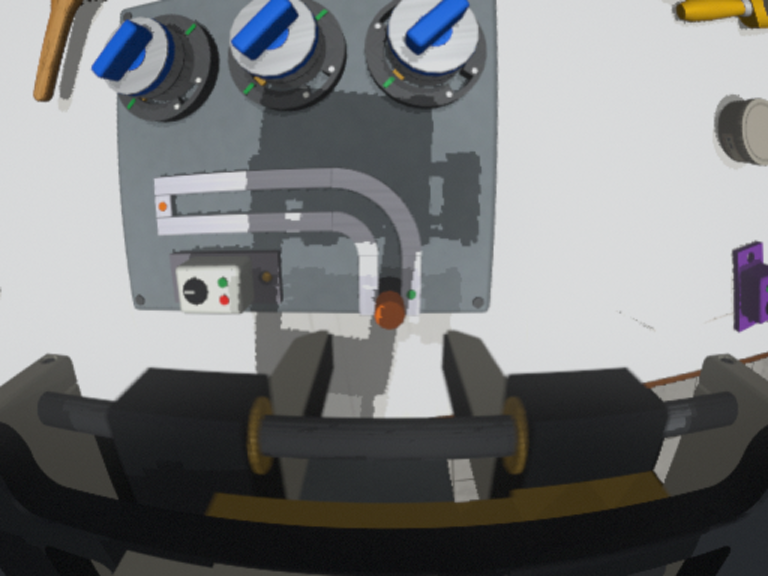

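View pics/w25a.png

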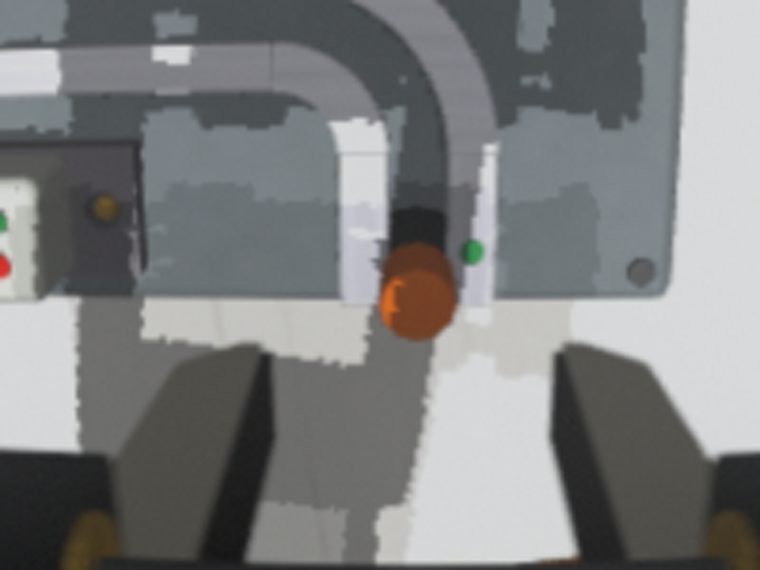

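Run:
```python
from fit import *
im=np.load('pics/w25.npy'); s=pickle.load(open('pics/w25.pkl','rb'))
for x,y in [(.6706,.0985),(.6586,-.008),(.6466,-.1147)]:
  print([np.round(fitcan(im,s,x,y,z0=z,half=36,yaw0s=[np.radians(128)]),4) for z in (.030,.037)])
im=robot.read_camera('side'); save('sideend',im[100:310,60:360],2.6)
im=np.load('pics/w25.npy'); save('w25b',im[0:220,60:340],2.8)
```

```text
[array([  0.6749,   0.1015, 127.3939,   0.2836]), array([  0.6724,   0.0972, 126.9158,   0.3154])]
[array([  0.6627,  -0.0078, 129.2088,   0.1853]), array([  0.6608,  -0.0095, 132.0036,   0.2097])]
[array([  0.651 ,  -0.1168, 131.7265,   0.1611]), array([  0.649 ,  -0.1161, 133.2773,   0.1752])]
```

View pics/sideend.png

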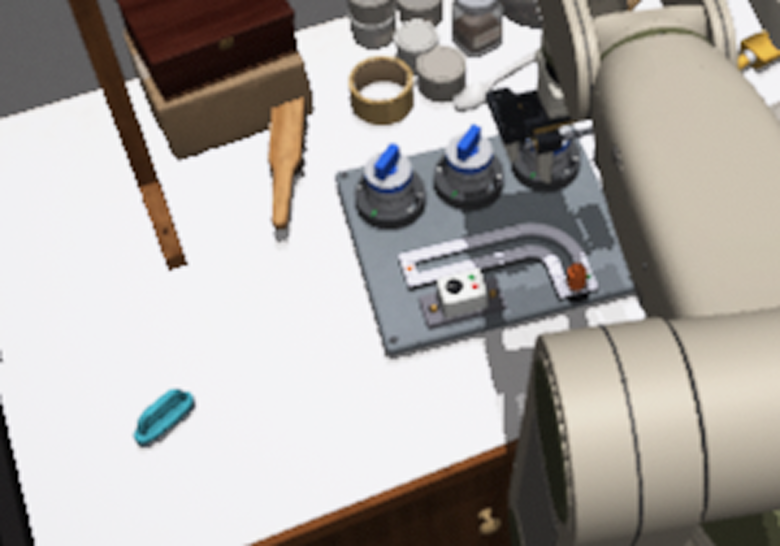

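View pics/w25b.png

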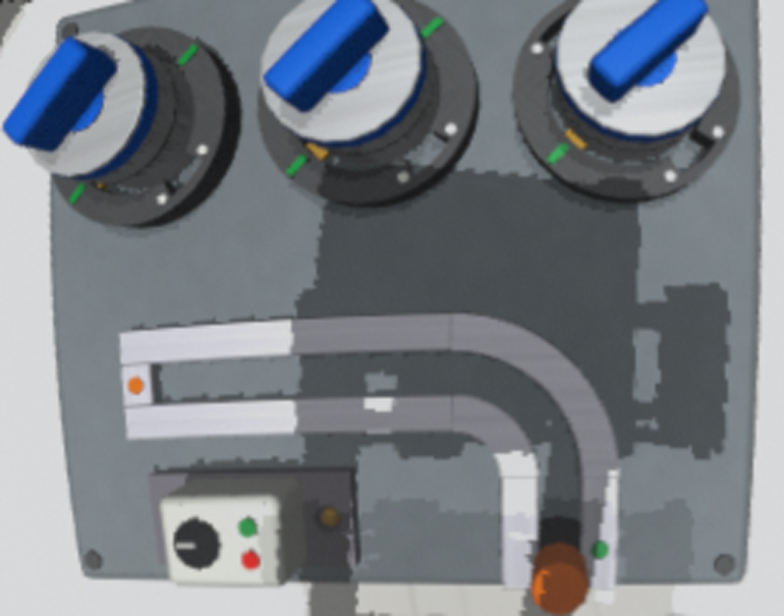

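```bash
python3 -c "
from plant import robot
print(robot.close_job())"
```

```text
the job is handed in; nothing more can be done
None
```

The shaker is ready and I handed the job in at about 54 s of the 208 s allowed. No verdict was reported.

- **Canisters:** all three that stood on the bench are locked, one in each socket. Each went in through its notches, was pushed to the floor, turned 90° clockwise, let rise and released. In the last wrist picture, the brass lugs sit at the green marks.
- **Timer:** the white timer sits flat on its pegs, and one peg shows in its hole. I left the purple look-alike alone.
- **Knob:** I moved it last, round the bend to its end stop. A check push built to 29 N with the knob not moving on, so I took that as fully home.
- **Bystanders:** the brush and the tin look to be where they were.

**Checks that did not fully agree:**
- **Bar angles:** close views gave 128° to 129° against the 128.5° target for the canisters in sockets 2 and 3. The far, oblique fits scattered from 124° to 133°. For socket 1 I have only far fits (127° to 128°) and the wrist angle before release (within half a degree).
- **Seated heights:** I could not confirm these separately, because the fits did not tell a 7 mm foot height from 0 mm.
- **Knob position:** one picture put it at about x = −133 mm in the deck frame, against −132 mm wanted. The same picture put the deck edge 3 mm too far out, so I relied on the push at the stop.

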